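Fetch the maker's stamp from behind the dye bottles

TASK

On the leatherworker's bench, clear the three dye bottles from the plywood board and stand them all upright on the round dark tray, leaving the brass stamp where it is meanwhile; then, while all three still stand on the tray, set the stamp upright in the middle of the steel plate on the marble slab. Last, stand every bottle back upright in the middle of the coaster of its own colour, leaving the stamp on its plate and never knocking a bottle or the stamp over.

Things in the scene. Friction and masses are not known exactly. Their poses are not given: they have to be found in the camera images.
- red_bottle: loose red dye bottle, red cap, white label, about 160 g: round, 46 mm across up to height 74 mm, cap 40 mm across, 100 mm tall in all; starts upright on the coaster of its colour. Origin: centre of its underside, z up. Grip across the body, finger pads 50 to 65 mm above its underside, so that the gripper clears cap and neighbours
- blue_bottle: loose blue dye bottle, blue cap, white label, about 160 g: round, 46 mm across up to height 74 mm, cap 40 mm across, 100 mm tall in all; starts upright on the coaster of its colour. Origin: centre of its underside, z up. Grip across the body, finger pads 50 to 65 mm above its underside, so that the gripper clears cap and neighbours
- green_bottle: loose green dye bottle, green cap, white label, about 160 g: round, 46 mm across up to height 74 mm, cap 40 mm across, 100 mm tall in all; starts upright on the coaster of its colour. Origin: centre of its underside, z up. Grip across the body, finger pads 50 to 65 mm above its underside, so that the gripper clears cap and neighbours
- stamp: loose brass maker's stamp, about 280 g: upright cylinder, 32 mm across, 47 mm tall, dark dot on top, on the board close behind and between the three bottles (bottle centres 52 mm from it: to its left, its right and in front of it). Origin: centre of its underside, z up. Grip about 30 mm above its underside
- red_coaster: fixed red disc on the board, 60 mm in diameter, 5 mm thick, its rim showing under the bottle: the place of the red bottle. Origin: centre of its underside, so its top is 5 mm above the origin; z up
- blue_coaster: fixed blue disc on the board, 60 mm in diameter, 5 mm thick, its rim showing under the bottle: the place of the blue bottle. Origin: centre of its underside, so its top is 5 mm above the origin; z up
- green_coaster: fixed green disc on the board, 60 mm in diameter, 5 mm thick, its rim showing under the bottle: the place of the green bottle. Origin: centre of its underside, so its top is 5 mm above the origin; z up
- tray: fixed flat round dark steel tray with a black rubber face, 200 mm in diameter, no rim, 8 mm thick: the side area. Origin: centre of its underside on the bench; room for the three bottles about 90 mm apart
- slab: fixed white marble slab, 150 mm (x) by 130 mm (y), 20 mm thick, with a round bright steel plate 56 mm in diameter standing 4 mm proud at its centre. Origin: centre of the underside on the bench, so the steel plate's top is 24 mm above it. A small yellow wax block (14 mm tall) lies in one corner
- board: fixed plywood board, 12 mm thick, carrying coasters, bottles and stamp. Origin: under the stamp's starting place, at the bench; x points from front bottle to stamp, away from the robot. Spans x -105 to 46, y -100 to 100 mm; a rail on its back edge is 37 mm above the bench. Coasters at (-52, 0), (0, 52), (0, -52) mm, colours vary. A small spool, 18 mm tall, stands in its front left corner

How it is judged:
On the way, in this order (a step that is already met when the one before it is completed fails the run):
1. all three bottles stand upright and released on the tray, the stamp still at its starting place (horizontal distance between each of red_bottle, blue_bottle, green_bottle and tray below 0.085 m and z of red_bottle in the frame of tray between 0.003 and 0.013 m and angle between each of red_bottle, blue_bottle, green_bottle's own z axis and vertical below 0.1 rad and linear speed of each of red_bottle, blue_bottle, green_bottle below 0.03 m/s and contact force between each of red_bottle, blue_bottle, green_bottle and the fingers below 0.3 N and z of blue_bottle in the frame of tray between 0.003 and 0.013 m and z of green_bottle in the frame of tray between 0.003 and 0.013 m and distance of stamp from where it was at the start of the episode below 0.025 m), for 0.2 s.
2. the stamp stands released on the steel plate of the slab, all three bottles still on the tray (horizontal distance between stamp and slab below 0.012 m and z of stamp in the frame of slab between 0.019 and 0.029 m and angle between each of stamp, red_bottle, blue_bottle, green_bottle's own z axis and vertical below 0.1 rad and linear speed of each of stamp, red_bottle, blue_bottle, green_bottle below 0.03 m/s and contact force between each of stamp, red_bottle, blue_bottle, green_bottle and the fingers below 0.3 N and horizontal distance between each of red_bottle, blue_bottle, green_bottle and tray below 0.085 m and z of red_bottle in the frame of tray between 0.003 and 0.013 m and z of blue_bottle in the frame of tray between 0.003 and 0.013 m and z of green_bottle in the frame of tray between 0.003 and 0.013 m), for 0.2 s.
At the end, for the whole second after the job is handed in: the stamp stands upright on the steel plate within 12 mm of its centre, each bottle stands upright on the coaster of its own colour within 12 mm of its centre, all released and at rest (horizontal distance between stamp and slab below 0.012 m and z of stamp in the frame of slab between 0.019 and 0.029 m and angle between each of stamp, red_bottle, blue_bottle, green_bottle's own z axis and vertical below 0.1 rad and linear speed of each of stamp, red_bottle, blue_bottle, green_bottle below 0.03 m/s and contact force between each of stamp, red_bottle, blue_bottle, green_bottle and the fingers below 0.3 N and horizontal distance between red_bottle and red_coaster below 0.012 m and z of red_bottle in the frame of red_coaster between 0 and 0.01 m and horizontal distance between blue_bottle and blue_coaster below 0.012 m and z of blue_bottle in the frame of blue_coaster between 0 and 0.01 m and horizontal distance between green_bottle and green_coaster below 0.012 m and z of green_bottle in the frame of green_coaster between 0 and 0.01 m); the robot touches nothing.
It fails at once if the red bottle is knocked over (tilted more than 35 degrees) (angle between red_bottle's own z axis and vertical above 0.61 rad).
It fails at once if the blue bottle is knocked over (tilted more than 35 degrees) (angle between blue_bottle's own z axis and vertical above 0.61 rad).
It fails at once if the green bottle is knocked over (tilted more than 35 degrees) (angle between green_bottle's own z axis and vertical above 0.61 rad).
It fails at once if the stamp is knocked over (tilted more than 35 degrees) (angle between stamp's own z axis and vertical above 0.61 rad).
It also fails if it takes over 144 s, if anything falls off the work surface, if the arm or the gripper's body presses on something with over 40 N, if the wrist force passes 120 N, or if a joint passes its speed limit or range.

ROBOT

A 6-joint arm with a two-finger parallel gripper is mounted at the origin on the work surface. World frame = base frame: x ahead of the robot, y to its left, z up, the work surface at z = 0. Lengths are in m, angles in rad, forces in N, time in s.
With the tool pointing down it reaches from about 0.35 to 0.975 m from the base axis. Payload 4.9 kg.
Tool frame: the origin (TCP) lies on the centre line of the jaws, within the pads' length; the fingertips stand 8 mm ahead of it and the grasp point (between the pads) lies 11 mm behind it; z points along the fingers, y is the line along which they close (so a half turn about z gives the same grasp; the last joint's range is limited). The gripper opens to 85 mm and grips with 20 to 120 N. Pads are 22 mm wide; open, the fingers measure 114 mm over their backs; the gripper's body (76 mm by 85 mm) begins 54 mm behind the grasp point. The pads swing forward as they close: fully open they stand 13 mm farther back than shut.
Start: joints at [1.159, 0.053, 1.613, -0, 1.476, -0.119], TCP at [0.18, 0.598, 0.239] pointing down, gripper open.
Joint ranges: [-3.01, 3.01], [-1.01, 2.22], [0.06, 2.58], [-1.02, 4.17], [0.09, 2.62], [-3.14, 3.14]. Speed limits (rad/s): [2.57, 2.57, 3.14, 3.14, 3.14, 3.14].

INTERFACE

Orientations are given as a rotation vector (axis times angle).
In Python, from station import ctrl gives the robot as it stands.
- The arm moves only by the tool shift_gripper, called by a JSON object that holds its "method" and its "body", one argument or row to a line. Schema: {"type":"object","properties":{"ticks":{"type":"object","properties":{"plan":{"type":"array","items":{"type":"array","items":{"type":"number"},"minItems":7,"maxItems":7},"minItems":1,"maxItems":20}},"additionalProperties":false,"required":["plan"]},"clamp_n":{"type":"number"},"only":{"type":"string"},"quiet":{"type":"boolean"},"lines":{"type":"string"}},"required":["ticks"],"additionalProperties":false}. ticks is an object whose key "plan" holds a list of rows, 1 to 20 of them, each of 7 numbers: the finger opening in m, then dx, dy, dz in parts of the range, where 1.0 means 0.6 m, then a rotation vector rx, ry, rz in shares of 4 rad (1.0 is 4 rad); each row is the pose to reach, as a shift and turn from the pose commanded when the call began, along the tool's axes at that moment; what a row does not reach only later rows make up. A row lasts 1/12 s, in which the tool goes at most 0.0417 m and 0.125 rad, less where a joint would pass 70% of its speed; a pose out of reach is approached as far as the arm can. The fingers move at their own pace and stop on an object; clamp_n is the grip in N (left out, the last holds). Time passes only in rows, so rows that do not move let the fingers close. The tool returns the time, the measured TCP pose, the force, the opening and the grip force at its end. only (a regular expression) keeps the lines of the reply that match it, lines (a string "A,B") keeps lines A to B, and quiet returns only ok. A shift or turn number past 1, either way, is cut back to 1. Input that does not fit is refused with a message, and nothing moves.
- ctrl.get_obs(): the state, without advancing time (a new reading comes with each control period).
- ctrl.get_image(name): name is "scene" or "side" or "wrist"; returns the picture (420x560x3 uint8, red, green, blue); there is no depth.
- ctrl.camera_params(name): a dict with "fx", "fy", "cx", "cy" (pixels), "T" (4x4, takes a point from camera to world coordinates); the wrist camera has in their place "tool_from_camera" (4x4, takes a point from camera to tool coordinates, whose origin is the TCP and whose axes are the flange's). Camera axes: x right, y down, z forward; pixel columns grow to the right and rows downward; lengths in m; the calibration is good to about 2 mm. A picture is of the moment at which its call begins: read the wrist's pose just before it. camera_params takes no time and is no camera call.
- ctrl.finish_job(): hands the job in; it is judged then, once.
Trained networks look in the newest picture that a camera, given by its name, has taken for a name from the list of things; names that differ only in an ending like _2 or _b are one class to them, and where a whole thing is asked for, a point or a joint stands for the part that bears it (a point fixed in the world has none). Each returns a list of dicts, best first, with "p" (0 to 1); they miss things now and then, are a little off and sometimes report something else, mostly with a low value. They report only what shows in the picture. A call takes as long as a camera call.
- ctrl.find_in(camera, thing): "extent" ([left, top, right, bottom] in pixels, round what is visible of it).
- ctrl.cut_out(camera, thing): "mask" (420x560 bool, what is visible of it) and "extent" ([left, top, right, bottom] in pixels, round what is visible of it).
- ctrl.tip_of(camera, thing): "xy" ([column, row] in pixels: a listed point, or the origin of a listed thing).
The state is a dict: "t": time; "q": joint angles; "dq": joint speeds; "effort": joint torques, N m; "tool_pos": TCP position; "tool_rot": TCP orientation; "contact_force": force on the tool from outside, world axes, zero at the start; "wrist_torque": the same for the moment, N m; "opening": finger opening in m; "grip_force": force on a finger pad.
Only numpy, scipy, OpenCV 4.12 (cv2) and the standard library are available. Lean on these libraries where they do the work, as an engineer would, in place of code of your own. Each camera call takes 0.05 s, during which the arm holds its last target. There are 200 camera calls.

## Working session

There is one attempt and no reset: what is moved stays moved. The work goes in short steps, Python scripts to look and compute and a tool call to move; the robot and the scene stay as the last step left them, time stands still between calls to the robot, and variables do not carry over. Pictures are saved under pics/ and viewed, at most 14 in all, crops included, and the job is handed in when it is done.

```bash
ls; mkdir -p pics; python3 - <<'E'
from station import ctrl
import cv2,numpy as np
o=ctrl.get_obs();print({k:np.round(v,3) for k,v in o.items()})
for c in("scene","side","wrist"):
    cv2.imwrite(f"pics/{c}0.png",ctrl.get_image(c)[:,:,::-1])
    p=ctrl.camera_params(c);print(c,{k:np.round(v,3).tolist() for k,v in p.items()})
    for n in("red_bottle","blue_bottle","green_bottle","stamp","tray","slab","board"):
        print(n,[(round(d["p"],2),np.round(d["xy"]).tolist()) for d in ctrl.tip_of(c,n)[:2]])
E
```

```text
pics
{'t': np.float64(0.0), 'q': array([ 1.159,  0.053,  1.614,  0.   ,  1.476, -0.119]), 'dq': array([ 0.001, -0.   , -0.001,  0.001, -0.   ,  0.   ]), 'effort': array([ 3.0000e-03, -3.9367e+01, -3.7019e+01,  0.0000e+00,  7.0000e-03,
       -0.0000e+00]), 'tool_pos': array([0.18 , 0.598, 0.238]), 'tool_rot': array([-4.580e-01, -3.107e+00,  3.000e-03]), 'contact_force': array([0.382, 0.665, 1.145]), 'wrist_torque': array([-0.004, -0.004,  0.023]), 'grip_force': np.float64(0.0), 'opening': np.float64(0.085)}
scene {'fx': 413.709, 'fy': 413.709, 'cx': 278.034, 'cy': 213.985, 'T': [[-0.863, 0.424, -0.276, 0.796], [0.506, 0.725, -0.467, 0.469], [0.002, -0.543, -0.84, 0.956], [0.0, 0.0, 0.0, 1.0]]}
red_bottle [(0.94, [368.0, 343.0])]
blue_bottle [(0.68, [332.0, 308.0]), (0.68, [350.0, 331.0])]
green_bottle []
stamp [(0.65, [331.0, 308.0]), (0.59, [349.0, 332.0])]
tray [(0.74, [267.0, 251.0])]
slab [(0.72, [230.0, 162.0])]
board [(0.7, [348.0, 332.0])]
side {'fx': 405.746, 'fy': 405.746, 'cx': 285.877, 'cy': 207.767, 'T': [[-0.999, -0.021, 0.047, 0.469], [-0.049, 0.667, -0.744, 0.692], [-0.015, -0.745, -0.667, 0.668], [0.0, 0.0, 0.0, 1.0]]}
red_bottle [(0.72, [290.0, 358.0])]
blue_bottle [(0.69, [280.0, 306.0])]
green_bottle [(0.83, [311.0, 326.0])]
stamp [(0.64, [285.0, 330.0])]
tray [(0.63, [265.0, 229.0]), (0.59, [312.0, 327.0])]
slab [(0.83, [295.0, 158.0]), (0.47, [312.0, 329.0])]
board [(0.9, [288.0, 333.0])]
wrist {'fx': 316.06, 'fy': 316.06, 'cx': 274.641, 'cy': 208.063, 'tool_from_camera': [[-0.001, -0.951, -0.309, 0.08], [1.0, -0.0, -0.0, -0.0], [-0.0, -0.309, 0.951, -0.135], [0.0, 0.0, 0.0, 1.0]]}
red_bottle []
blue_bottle []
green_bottle [(0.54, [121.0, 405.0])]
stamp []
tray []
slab []
board []
```

View pics/scene0.png

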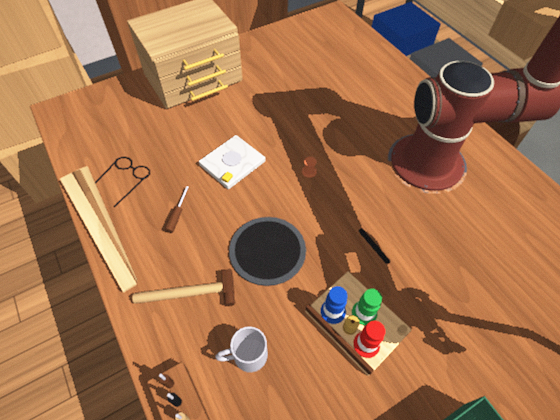

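View pics/side0.png

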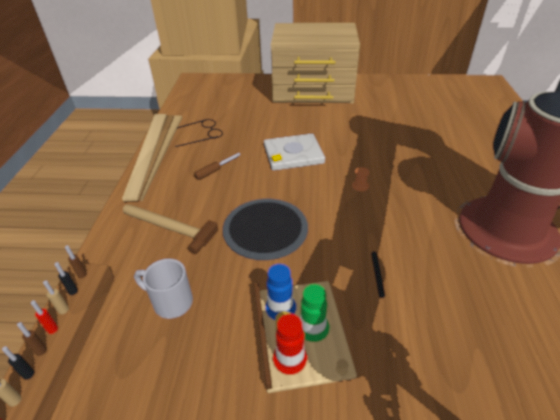

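The scene view shows blue (336,305), green (368,305) and red (370,340) on the board, with the stamp between them at (352,325), the tray at (267,250) and the slab at (232,160). The side view agrees. I'll fit silhouettes to the masks next.

```bash
cat > h.py <<'E'
from station import ctrl
import cv2,numpy as np
from scipy.optimize import minimize
a=np.linspace(0,2*np.pi,48,endpoint=False)
def ring(r,z): return np.c_[r*np.cos(a),r*np.sin(a),0*a+z]
BOT=np.vstack([ring(.023,0),ring(.023,.074),ring(.020,.1)])
STAMP=np.vstack([ring(.016,0),ring(.016,.047)])
TRAY=np.vstack([ring(.1,0),ring(.1,.008)])
SLAB=np.array([[x,y,z] for x in(-.075,.075) for y in(-.065,.065) for z in(0,.02)])
def proj(P,c,T=None):
    p=ctrl.camera_params(c); T=p["T"] if T is None else T
    q=(np.c_[P,np.ones(len(P))]@np.linalg.inv(T).T)[:,:3]
    return np.c_[p["fx"]*q[:,0]/q[:,2]+p["cx"],p["fy"]*q[:,1]/q[:,2]+p["cy"]]
def ray(c,uv,z,T=None):
    p=ctrl.camera_params(c); T=np.array(p["T"] if T is None else T)
    d=T[:3,:3]@[(uv[0]-p["cx"])/p["fx"],(uv[1]-p["cy"])/p["fy"],1]
    return T[:3,3]+d*(z-T[2,3])/d[2]
def sil(P,c,T=None,s=4):
    im=np.zeros((420*s,560*s),np.uint8)
    h=cv2.convexHull(((proj(P,c,T)+.5)*s).astype(np.float32))
    cv2.fillConvexPoly(im,np.round(h).astype(int),255)
    return cv2.resize(im,(560,420),interpolation=cv2.INTER_AREA)/255.
def fit(model,masks,z,x0,yaw=False):
    """masks: list of (camera,mask[,T])"""
    def f(v):
        th=v[2]*5 if yaw else 0
        R=np.array([[np.cos(th),-np.sin(th),0],[np.sin(th),np.cos(th),0],[0,0,1]])
        P=model@R.T+[v[0],v[1],z]
        e=0
        for m in masks:
            s=sil(P,*([m[0]] + list(m[2:]))); e+=1-np.minimum(s,m[1]).sum()/np.maximum(s,m[1]).sum()
        return e/len(masks)
    n=3 if yaw else 2; x0=np.r_[x0[:2],[0]*(n-2)]
    S=np.vstack([x0]+[x0+d for d in np.eye(n)*.012])
    r=minimize(f,x0,method="Nelder-Mead",options=dict(initial_simplex=S,xatol=1e-4,fatol=1e-4))
    v=r.x.copy()
    if yaw: v[2]*=5
    return np.round(v,4),round(r.fun,3)
def Twrist():
    from scipy.spatial.transform import Rotation as Ro
    o=ctrl.get_obs();T=np.eye(4);T[:3,:3]=Ro.from_rotvec(o["tool_rot"]).as_matrix();T[:3,3]=o["tool_pos"]
    return T@np.array(ctrl.camera_params("wrist")["tool_from_camera"])
E
python3 - <<'E'
from h import *
g={"red_bottle":(.07,(370,340)),"blue_bottle":(.07,(336,305)),"green_bottle":(.07,(368,305)),"tray":(.008,(267,250)),"slab":(.02,(232,160)),"stamp":(.05,(352,325))}
mod=dict(tray=TRAY,slab=SLAB,stamp=STAMP)
for c in("scene","side"): ctrl.get_image(c)
for n,(z,uv) in g.items():
    x0=ray("scene",uv,z); out=[]
    for c in("scene","side"):
        e=proj(x0[None],c)[0]
        for d in ctrl.cut_out(c,n):
            m=d["mask"]; ys,xs=np.nonzero(m)
            if np.hypot(xs.mean()-e[0],ys.mean()-e[1])<25: out.append((c,m)); break
    z0={"tray":0,"slab":0,"stamp":.012}.get(n,.017)
    for mm in [[m] for m in out]+[out]*(len(out)>1):
        print(n,[m[0] for m in mm],fit(mod.get(n,BOT),mm,z0,x0,n=="slab"))
E
```

```text
red_bottle ['scene'] (array([0.4884, 0.3435]), np.float64(0.05))
red_bottle ['side'] (array([0.4894, 0.3457]), np.float64(0.03))
red_bottle ['scene', 'side'] (array([0.4892, 0.3443]), np.float64(0.053))
blue_bottle ['scene'] (array([0.5121, 0.2434]), np.float64(0.076))
blue_bottle ['side'] (array([0.5127, 0.2437]), np.float64(0.078))
blue_bottle ['scene', 'side'] (array([0.5123, 0.2434]), np.float64(0.079))
green_bottle ['scene'] (array([0.4502, 0.2844]), np.float64(0.06))
green_bottle ['side'] (array([0.4511, 0.2848]), np.float64(0.056))
green_bottle ['scene', 'side'] (array([0.4509, 0.2848]), np.float64(0.06))
tray ['scene'] (array([0.5603, 0.0176]), np.float64(0.033))
slab ['scene'] (array([ 0.5057, -0.2912,  0.2437]), np.float64(0.082))
slab ['side'] (array([ 0.5081, -0.2914,  0.2545]), np.float64(0.066))
slab ['scene', 'side'] (array([ 0.5073, -0.2909,  0.2562]), np.float64(0.077))
stamp ['scene'] (array([0.5016, 0.2956]), np.float64(0.075))
```

```bash
cat > go.py <<'E'
# go.py x y z yaw_deg(of tool y) : shift/turn in tool axes ; named targets allowed
import sys,numpy as np
from station import ctrl
from scipy.spatial.transform import Rotation as Ro
YB=.225; B=np.array([.5008,.2935]); TR=np.array([.5603,.0176]); SL=np.array([.5073,-.2909])
R2=np.array([[np.cos(YB),-np.sin(YB)],[np.sin(YB),np.cos(YB)]])
N={"bg":B+R2@[-.052,0],"br":B+R2@[0,.052],"bb":B+R2@[0,-.052],"bs":B,
   "tg":TR+R2@[-.055,0],"tr":TR+R2@[.02,.052],"tb":TR+R2@[.02,-.052],"sl":SL}
yb=np.degrees(YB)
o=ctrl.get_obs(); Rt=Ro.from_rotvec(o["tool_rot"]); p=o["tool_pos"]
for arg in sys.argv[1:]:
    n,z,al=arg.split(","); xy=N[n]
    yaw=np.radians(yb+(90 if al=="y" else 0))
    best=None
    for k in(0,np.pi):
        y=np.array([np.cos(yaw+k),np.sin(yaw+k),0]);zz=np.array([0,0,-1.]);x=np.cross(y,zz)
        rv=(Rt.inv()*Ro.from_matrix(np.c_[x,y,zz])).as_rotvec()
        if best is None or np.linalg.norm(rv)<np.linalg.norm(best): best=rv
    d=Rt.inv().apply(np.r_[xy,float(z)]-p)
    print(arg,np.round(xy,4),"d",np.round(d,4),"rv",np.round(best,3),"len",round(np.linalg.norm(d),3))
print("t",o["t"],"q6",o["q"].round(2),"pos",p.round(4),"op",round(float(o["opening"]),4),"F",o["contact_force"].round(1))
E
python3 go.py bg,.18,y bg,.064,y br,.18,x
```

```text
bg,.18,y [0.4501 0.2819] d [-0.3496 -0.2252  0.0593] rv [-0.     0.    -0.518] len 0.42
bg,.064,y [0.4501 0.2819] d [-0.3496 -0.2252  0.1753] rv [-0.     0.    -0.518] len 0.451
br,.18,x [0.4892 0.3442] d [-0.369  -0.1543  0.0593] rv [0.    0.    1.053] len 0.404
t 1.9 q6 [ 1.16  0.05  1.61 -0.    1.48 -0.12] pos [0.1804 0.5984 0.2393] op 0.0854 F [0.1 0.  0.2]
```

Units first: shifts go in shares of 0.6 m and turns go in shares of 4 rad. So -0.3496 m is -0.5827, -0.2252 m is -0.3753, -0.518 rad is -0.1295.

{"method": "shift_gripper", "body": {
  "ticks": {"plan":[[0.062, -0.2917, -0.1883, 0.05, 0, 0, -0.065], [0.062, -0.2917, -0.1883, 0.05, 0, 0, -0.065], [0.062, -0.2917, -0.1883, 0.05, 0, 0, -0.065], [0.062, -0.2917, -0.1883, 0.05, 0, 0, -0.065], [0.062, -0.2917, -0.1883, 0.05, 0, 0, -0.065], [0.062, -0.5827, -0.3753, 0.0988, 0, 0, -0.1295], [0.062, -0.5827, -0.3753, 0.0988, 0, 0, -0.1295], [0.062, -0.5827, -0.3753, 0.0988, 0, 0, -0.1295], [0.062, -0.5827, -0.3753, 0.0988, 0, 0, -0.1295], [0.062, -0.5827, -0.3753, 0.0988, 0, 0, -0.1295], [0.062, -0.5827, -0.3753, 0.0988, 0, 0, -0.1295], [0.062, -0.5827, -0.3753, 0.0988, 0, 0, -0.1295], [0.062, -0.5827, -0.3753, 0.0988, 0, 0, -0.1295], [0.062, -0.5827, -0.3753, 0.0988, 0, 0, -0.1295]]},
  "clamp_n": 50
}}

```text
t: 3.07
tool_pos: [0.4496, 0.2827, 0.1803]
tool_rot: [0.354, -3.122, -0.001]
contact_force: [-0.4, 1.5, -0.1]
opening: 0.0621
grip_force: 0.0
```

```bash
python3 go.py bg,.064,y
python3 - <<'E'
from h import *
T=Twrist(); im=ctrl.get_image("wrist")[:,:,::-1].copy()
for n,b in dict(g=(.4501,.2819),r=(.4892,.3442),b=(.5124,.2428)).items():
    for r,z in((.02,.1),(.023,.074)):
        cv2.polylines(im,[proj(ring(r,z+.017)+[*b,0],"wrist",T).round().astype(int)],True,(255,0,255))
cv2.imwrite("pics/w1.png",im)
E
```

```text
bg,.064,y [0.4501 0.2819] d [-0.0003 -0.001   0.1163] rv [0.001 0.    0.001] len 0.116
t 3.0667 q6 [ 0.42 -0.13  1.89  0.    1.38 -1.38] pos [0.4496 0.2827 0.1803] op 0.0621 F [-0.4  1.5 -0.1]
```

View pics/w1.png

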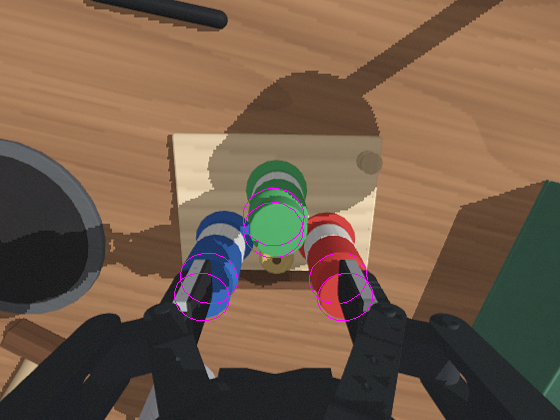

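The wrist view shows the caps at green (276,230), red (345,295) and blue (205,295). That is a few pixels lower than predicted, so I'll quantify it.

```bash
python3 - <<'E'
from h import *
T=Twrist(); ctrl.get_image("wrist")
for n,b in dict(green_bottle=(.4501,.2819),red_bottle=(.4892,.3442),blue_bottle=(.5124,.2428)).items():
    r=ctrl.cut_out("wrist",n)
    if r: 
        print(n,round(r[0]["p"],2),np.round(r[0]["extent"]),np.round([*sil(BOT+[*b,.017],"wrist",T).any(0).nonzero()[0][[0,-1]],*sil(BOT+[*b,.017],"wrist",T).any(1).nonzero()[0][[0,-1]]]),fit(BOT,[("wrist",r[0]["mask"],T)],.017,np.array(b)))
E
```

```text
green_bottle 0.64 [245. 172. 308. 258.] [242 303 169 257] (array([0.4492, 0.285 ]), np.float64(0.034))
red_bottle 0.82 [299. 222. 364. 319.] [301 372 220 320] (array([0.4872, 0.3441]), np.float64(0.362))
blue_bottle 0.57 [182. 219. 249. 318.] [173 245 220 320] (array([0.5092, 0.2433]), np.float64(0.365))
```

In the tool's units: 0.116 m is 0.1933, 0.1 m is 0.1667.

```bash
sed -i 's/B=np.array(\[.5008,.2935\])/B=np.array([.5008,.2945])/' go.py; python3 go.py bg,.064,y
```

```text
bg,.064,y [0.4501 0.2829] d [-5.000e-04 -1.000e-04  1.162e-01] rv [0.    0.    0.002] len 0.116
t 3.3167 q6 [ 0.42 -0.13  1.89  0.    1.38 -1.38] pos [0.4495 0.2829 0.1802] op 0.062 F [-0.5  0.2 -0.2]
```

{"method": "shift_gripper", "body": {
  "ticks": {"plan":[[0.062, 0, 0, 0.0667, 0, 0, 0], [0.062, 0, 0, 0.125, 0, 0, 0], [0.062, 0, 0, 0.1667, 0, 0, 0], [0.062, 0, 0, 0.1933, 0, 0, 0], [0.062, 0, 0, 0.1933, 0, 0, 0], [0.062, 0, 0, 0.1933, 0, 0, 0], [0.03, 0, 0, 0.1933, 0, 0, 0], [0.03, 0, 0, 0.1933, 0, 0, 0], [0.03, 0, 0, 0.1933, 0, 0, 0], [0.03, 0, 0, 0.1933, 0, 0, 0], [0.03, 0, 0, 0.1933, 0, 0, 0], [0.03, 0, 0, 0.1933, 0, 0, 0], [0.03, 0, 0, 0.1933, 0, 0, 0], [0.03, 0, 0, 0.1933, 0, 0, 0]]},
  "clamp_n": 40
}}

```text
t: 4.48
tool_pos: [0.4516, 0.2829, 0.0663]
tool_rot: [-0.352, 3.118, 0.003]
contact_force: [0.3, 1.3, 6.2]
opening: 0.0451
grip_force: 44.3
```

```bash
python3 go.py bg,.064,y tg,.19,y tg,.056,y
```

```text
bg,.064,y [0.4501 0.2829] d [0.0014 0.0003 0.0023] rv [0.002 0.004 0.   ] len 0.003
tg,.19,y [0.5067 0.0053] d [ 0.0078 -0.2827 -0.1242] rv [0.002 0.004 0.   ] len 0.309
tg,.056,y [0.5067 0.0053] d [ 0.0083 -0.2829  0.0098] rv [0.002 0.004 0.   ] len 0.283
t 4.4833 q6 [ 0.42  0.01  1.97  0.    1.16 -1.38] pos [0.4516 0.2829 0.0663] op 0.0451 F [0.3 1.3 6.2]
```

In the tool's units: -0.283 m is -0.4717, -0.265 m is -0.4417.

{"method": "shift_gripper", "body": {
  "ticks": {"plan":[[0.03, 0, 0, -0.0167, 0, 0, 0], [0.03, 0, 0, -0.05, 0, 0, 0], [0.03, 0, 0, -0.1, 0, 0, 0], [0.03, 0, 0, -0.1583, 0, 0, 0], [0.03, 0, 0, -0.2, 0, 0, 0], [0.03, 0, 0, -0.2, 0, 0, 0], [0.03, 0.0033, -0.0333, -0.2, 0, 0, 0], [0.03, 0.005, -0.0833, -0.2, 0, 0, 0], [0.03, 0.0067, -0.1417, -0.2, 0, 0, 0], [0.03, 0.0067, -0.2083, -0.2, 0, 0, 0], [0.03, 0.0083, -0.275, -0.2, 0, 0, 0], [0.03, 0.01, -0.3417, -0.2, 0, 0, 0], [0.03, 0.01, -0.4, -0.2, 0, 0, 0], [0.03, 0.0117, -0.4417, -0.2, 0, 0, 0], [0.03, 0.0117, -0.4717, -0.2, 0, 0, 0], [0.03, 0.0117, -0.4717, -0.2, 0, 0, 0], [0.03, 0.0117, -0.4717, -0.2, 0, 0, 0], [0.03, 0.0117, -0.4717, -0.2, 0, 0, 0]]}
}}

```text
t: 5.98
tool_pos: [0.5056, 0.0049, 0.1828]
tool_rot: [0.353, -3.12, -0.001]
contact_force: [-0.5, -0.2, -2.7]
opening: 0.0446
grip_force: 43.7
```

```bash
python3 go.py tg,.058,y
```

```text
tg,.058,y [0.5067 0.0053] d [-0.0014 -0.      0.1248] rv [ 0.001 -0.002  0.   ] len 0.125
t 5.9833 q6 [-0.14 -0.19  1.94  0.    1.4  -1.93] pos [0.5056 0.0049 0.1828] op 0.0446 F [-0.5 -0.2 -2.7]
```

In the tool's units: 0.1225 m is 0.2042, 0.121 m is 0.2017.

{"method": "shift_gripper", "body": {
  "ticks": {"plan":[[0.03, -0.0017, 0, 0.0333, 0, 0, 0], [0.03, -0.0017, 0, 0.0917, 0, 0, 0], [0.03, -0.0017, 0, 0.15, 0, 0, 0], [0.03, -0.0017, 0, 0.1833, 0, 0, 0], [0.03, -0.0017, 0, 0.1967, 0, 0, 0], [0.03, -0.0017, 0, 0.2017, 0, 0, 0], [0.03, -0.0017, 0, 0.2042, 0, 0, 0], [0.03, -0.0017, 0, 0.2042, 0, 0, 0], [0.03, -0.0017, 0, 0.2042, 0, 0, 0]]}
}}

```text
t: 6.73
tool_pos: [0.509, 0.0047, 0.0635]
tool_rot: [-0.353, 3.118, -0.001]
contact_force: [1.0, -0.5, -2.0]
opening: 0.0452
grip_force: 43.7
```

```bash
python3 go.py tg,.058,y
```

```text
tg,.058,y [0.5067 0.0053] d [0.0021 0.0011 0.0055] rv [-0.001  0.003  0.001] len 0.006
t 6.7333 q6 [-0.14 -0.05  2.02  0.    1.16 -1.93] pos [0.509  0.0047 0.0635] op 0.0452 F [ 1.  -0.5 -2. ]
```

In the tool's units: 0.001 m is 0.0017.

{"method": "shift_gripper", "body": {
  "ticks": {"plan":[[0.03, 0, 0, 0, 0, 0, 0], [0.03, 0, 0, 0, 0, 0, 0], [0.03, 0, 0, 0.0017, 0, 0, 0], [0.03, 0, 0, 0.0017, 0, 0, 0]]}
}}

```text
t: 7.07
tool_pos: [0.5076, 0.0046, 0.0608]
tool_rot: [-0.353, 3.121, -0.0]
contact_force: [-0.3, 0.7, -3.2]
opening: 0.0449
grip_force: 43.7
```

{"method": "shift_gripper", "body": {
  "ticks": {"plan":[[0.03, 0, 0, 0.0017, 0, 0, 0], [0.03, 0, 0, 0.0017, 0, 0, 0], [0.03, 0, 0, 0.0033, 0, 0, 0], [0.03, 0, 0, 0.0033, 0, 0, 0]]}
}}

```text
t: 7.4
tool_pos: [0.5073, 0.0047, 0.0582]
tool_rot: [0.353, -3.121, -0.0]
contact_force: [-0.1, -0.0, -2.3]
opening: 0.0449
grip_force: 43.7
```

In the tool's units: 0.001 m is 0.0017.

{"method": "shift_gripper", "body": {
  "ticks": {"plan":[[0.03, 0, 0, 0, 0, 0, 0], [0.03, 0, 0, 0.0017, 0, 0, 0], [0.03, 0, 0, 0.0017, 0, 0, 0], [0.03, 0, 0, 0.0017, 0, 0, 0]]}
}}

```text
t: 7.73
tool_pos: [0.5075, 0.0047, 0.0575]
tool_rot: [0.353, -3.122, -0.0]
contact_force: [-0.5, -0.7, -1.7]
opening: 0.0449
grip_force: 43.6
```

{"method": "shift_gripper", "body": {
  "ticks": {"plan":[[0.03, 0, 0, 0.0017, 0, 0, 0], [0.03, 0, 0, 0.0017, 0, 0, 0], [0.03, 0, 0, 0.0017, 0, 0, 0], [0.03, 0, 0, 0.0017, 0, 0, 0]]}
}}

```text
t: 8.07
tool_pos: [0.5079, 0.0048, 0.0573]
tool_rot: [-0.353, 3.121, 0.0]
contact_force: [-2.2, 0.3, 5.7]
opening: 0.0453
grip_force: 44.2
```

{"method": "shift_gripper", "body": {
  "ticks": {"plan":[[0.03, 0, 0, 0.0017, 0, 0, 0], [0.03, 0, 0, 0.0017, 0, 0, 0], [0.03, 0, 0, 0.0017, 0, 0, 0], [0.03, 0, 0, 0.0017, 0, 0, 0]]}
}}

```text
t: 8.4
tool_pos: [0.5082, 0.0048, 0.0572]
tool_rot: [-0.353, 3.121, 0.0]
contact_force: [-4.8, 3.0, 10.3]
opening: 0.0446
grip_force: 44.5
```

In the tool's units: -0.125 m is -0.2083, -0.09 m is -0.15.

{"method": "shift_gripper", "body": {
  "ticks": {"plan":[[0.03, 0, 0, -0.0017, 0, 0, 0], [0.03, 0, 0, -0.0017, 0, 0, 0], [0.062, 0, 0, -0.0017, 0, 0, 0], [0.062, 0, 0, -0.0017, 0, 0, 0], [0.062, 0, 0, -0.0017, 0, 0, 0], [0.062, 0, 0, -0.0017, 0, 0, 0], [0.062, 0, 0, -0.0333, 0, 0, 0], [0.062, 0, 0, -0.0833, 0, 0, 0], [0.062, 0, 0, -0.15, 0, 0, 0], [0.062, 0, 0, -0.2083, 0, 0, 0], [0.062, 0, 0, -0.2083, 0, 0, 0], [0.062, 0, 0, -0.2083, 0, 0, 0], [0.062, 0, 0, -0.2083, 0, 0, 0]]}
}}

```text
t: 9.48
tool_pos: [0.5071, 0.0047, 0.1799]
tool_rot: [0.353, -3.121, -0.0]
contact_force: [0.3, -1.0, -0.8]
opening: 0.062
grip_force: 0.0
```

```bash
python3 go.py br,.18,x br,.064,x
```

```text
br,.18,x [0.4892 0.3452] d [-5.860e-02  3.359e-01 -1.000e-04] rv [ 1.000e-03 -0.000e+00 -1.571e+00] len 0.341
br,.064,x [0.4892 0.3452] d [-0.0586  0.3359  0.1159] rv [ 1.000e-03 -0.000e+00 -1.571e+00] len 0.36
t 9.4833 q6 [-0.14 -0.19  1.94 -0.    1.39 -1.93] pos [0.5071 0.0047 0.1799] op 0.062 F [ 0.3 -1.  -0.8]
```

In the tool's units: 0.336 m is 0.56, 0.168 m is 0.28, 1.571 rad is 0.3928.

{"method": "shift_gripper", "body": {
  "ticks": {"plan":[[0.062, -0.05, 0.28, 0, 0, 0, 0.2], [0.062, -0.05, 0.28, 0, 0, 0, 0.2], [0.062, -0.05, 0.28, 0, 0, 0, 0.2], [0.062, -0.05, 0.28, 0, 0, 0, 0.2], [0.062, -0.05, 0.28, 0, 0, 0, 0.2], [0.062, -0.05, 0.28, 0, 0, 0, 0.2], [0.062, -0.0977, 0.56, 0, 0, 0, 0.3928], [0.062, -0.0977, 0.56, 0, 0, 0, 0.3928], [0.062, -0.0977, 0.56, 0, 0, 0, 0.3928], [0.062, -0.0977, 0.56, 0, 0, 0, 0.3928], [0.062, -0.0977, 0.56, 0, 0, 0, 0.3928], [0.062, -0.0977, 0.56, 0, 0, 0, 0.3928], [0.062, -0.0977, 0.56, 0, 0, 0, 0.3928], [0.062, -0.0977, 0.56, 0, 0, 0, 0.3928], [0.062, -0.0977, 0.56, 0, 0, 0, 0.3928], [0.062, -0.0977, 0.56, 0, 0, 0, 0.3928], [0.062, -0.0977, 0.56, 0, 0, 0, 0.3928], [0.062, -0.0977, 0.56, 0, 0, 0, 0.3928]]}
}}

```text
t: 10.98
tool_pos: [0.4893, 0.3449, 0.1796]
tool_rot: [-1.957, -2.457, 0.002]
contact_force: [-0.4, 0.6, 0.4]
opening: 0.0622
grip_force: 0.0
```

```bash
python3 go.py br,.064,x
```

```text
br,.064,x [0.4892 0.3452] d [3.000e-04 1.000e-04 1.156e-01] rv [-0.001  0.     0.   ] len 0.116
t 10.9833 q6 [ 0.49  0.04  1.73 -0.    1.38  0.26] pos [0.4893 0.3449 0.1796] op 0.0622 F [-0.4  0.6  0.4]
```

In the tool's units: 0.1156 m is 0.1927, 0.1 m is 0.1667.

{"method": "shift_gripper", "body": {
  "ticks": {"plan":[[0.062, 0, 0, 0.0667, 0, 0, 0], [0.062, 0, 0, 0.125, 0, 0, 0], [0.062, 0, 0, 0.1667, 0, 0, 0], [0.062, 0, 0, 0.1927, 0, 0, 0], [0.062, 0, 0, 0.1927, 0, 0, 0], [0.062, 0, 0, 0.1927, 0, 0, 0], [0.062, 0, 0, 0.1927, 0, 0, 0], [0.03, 0, 0, 0.1927, 0, 0, 0], [0.03, 0, 0, 0.1927, 0, 0, 0], [0.03, 0, 0, 0.1927, 0, 0, 0], [0.03, 0, 0, 0.1927, 0, 0, 0], [0.03, 0, 0, 0.1927, 0, 0, 0], [0.03, 0, 0, 0.1927, 0, 0, 0], [0.03, 0, 0, 0.1927, 0, 0, 0], [0.03, 0, 0, 0.1927, 0, 0, 0]]},
  "clamp_n": 40
}}

```text
t: 12.23
tool_pos: [0.4905, 0.346, 0.0675]
tool_rot: [1.957, 2.456, 0.004]
contact_force: [-2.2, 0.3, 5.8]
opening: 0.0454
grip_force: 40.4
```

```bash
python3 go.py tr,.185,x
```

```text
tr,.185,x [0.5682 0.0728] d [-0.2836  0.015  -0.1177] rv [ 0.003 -0.001  0.   ] len 0.307
t 12.2333 q6 [0.49 0.16 1.8  0.   1.18 0.27] pos [0.4905 0.346  0.0675] op 0.0454 F [-2.2  0.3  5.8]
```

In the tool's units: -0.2826 m is -0.471, -0.126 m is -0.21.

{"method": "shift_gripper", "body": {
  "ticks": {"plan":[[0.03, 0, 0, -0.0167, 0, 0, 0], [0.03, 0, 0, -0.05, 0, 0, 0], [0.03, 0, 0, -0.1, 0, 0, 0], [0.03, 0, 0, -0.1583, 0, 0, 0], [0.03, 0, 0, -0.21, 0, 0, 0], [0.03, 0, 0, -0.21, 0, 0, 0], [0.03, -0.0333, 0.0033, -0.21, 0, 0, 0], [0.03, -0.0833, 0.005, -0.21, 0, 0, 0], [0.03, -0.1417, 0.0083, -0.21, 0, 0, 0], [0.03, -0.2083, 0.0117, -0.21, 0, 0, 0], [0.03, -0.275, 0.0167, -0.21, 0, 0, 0], [0.03, -0.3417, 0.02, -0.21, 0, 0, 0], [0.03, -0.4, 0.0233, -0.21, 0, 0, 0], [0.03, -0.4417, 0.025, -0.21, 0, 0, 0], [0.03, -0.471, 0.0267, -0.21, 0, 0, 0], [0.03, -0.471, 0.0267, -0.21, 0, 0, 0], [0.03, -0.471, 0.0267, -0.21, 0, 0, 0], [0.03, -0.471, 0.0267, -0.21, 0, 0, 0], [0.03, -0.471, 0.0267, -0.21, 0, 0, 0]]}
}}

```text
t: 13.82
tool_pos: [0.5679, 0.0744, 0.1909]
tool_rot: [-1.956, -2.458, -0.0]
contact_force: [0.1, -0.4, -2.3]
opening: 0.0454
grip_force: 41.1
```

```bash
python3 go.py tr,.0585,x
```

```text
tr,.0585,x [0.5682 0.0728] d [-0.0017 -0.      0.1324] rv [-0.    -0.     0.001] len 0.132
t 13.8167 q6 [ 0.   -0.04  1.78  0.    1.39 -0.23] pos [0.5679 0.0744 0.1909] op 0.0454 F [ 0.1 -0.4 -2.3]
```

In the tool's units: 0.1325 m is 0.2208, 0.1315 m is 0.2192.

{"method": "shift_gripper", "body": {
  "ticks": {"plan":[[0.03, -0.0017, 0, 0.0333, 0, 0, 0], [0.03, -0.0017, 0, 0.0917, 0, 0, 0], [0.03, -0.0017, 0, 0.15, 0, 0, 0], [0.03, -0.0017, 0, 0.1917, 0, 0, 0], [0.03, -0.0017, 0, 0.2083, 0, 0, 0], [0.03, -0.0017, 0, 0.215, 0, 0, 0], [0.03, -0.0017, 0, 0.2183, 0, 0, 0], [0.03, -0.0017, 0, 0.2192, 0, 0, 0], [0.03, -0.0017, 0, 0.22, 0, 0, 0], [0.03, -0.0017, 0, 0.22, 0, 0, 0], [0.03, -0.0017, 0, 0.22, 0, 0, 0], [0.03, -0.0017, 0, 0.22, 0, 0, 0], [0.03, -0.0017, 0, 0.2208, 0, 0, 0], [0.03, -0.0017, 0, 0.2208, 0, 0, 0], [0.03, -0.0017, 0, 0.2208, 0, 0, 0], [0.03, -0.0017, 0, 0.2208, 0, 0, 0]]}
}}

```text
t: 15.15
tool_pos: [0.5686, 0.0724, 0.0586]
tool_rot: [1.958, 2.457, 0.0]
contact_force: [-1.3, 0.6, -1.2]
opening: 0.045
grip_force: 41.2
```

```bash
python3 go.py tr,.0585,x
```

```text
tr,.0585,x [0.5682 0.0728] d [ 0.0005 -0.0003  0.0001] rv [ 0.  0. -0.] len 0.001
t 15.15 q6 [-0.    0.11  1.87 -0.    1.16 -0.23] pos [0.5686 0.0724 0.0586] op 0.045 F [-1.3  0.6 -1.2]
```

In the tool's units: -0.125 m is -0.2083, -0.09 m is -0.15.

{"method": "shift_gripper", "body": {
  "ticks": {"plan":[[0.03, 0, 0, 0.0008, 0, 0, 0], [0.03, 0, 0, 0.0008, 0, 0, 0], [0.062, 0, 0, 0, 0, 0, 0], [0.062, 0, 0, 0, 0, 0, 0], [0.062, 0, 0, 0, 0, 0, 0], [0.062, 0, 0, 0, 0, 0, 0], [0.062, 0, 0, -0.0333, 0, 0, 0], [0.062, 0, 0, -0.0833, 0, 0, 0], [0.062, 0, 0, -0.15, 0, 0, 0], [0.062, 0, 0, -0.2083, 0, 0, 0], [0.062, 0, 0, -0.2083, 0, 0, 0], [0.062, 0, 0, -0.2083, 0, 0, 0], [0.062, 0, 0, -0.2083, 0, 0, 0]]}
}}

```text
t: 16.23
tool_pos: [0.5681, 0.0724, 0.1829]
tool_rot: [-1.958, -2.456, 0.0]
contact_force: [0.1, -0.3, -0.7]
opening: 0.062
grip_force: 0.0
```

```bash
python3 go.py bb,.18,x bb,.064,x
```

```text
bb,.18,x [0.5124 0.2438] d [ 0.1795 -0.016   0.0029] rv [-0.001 -0.     0.   ] len 0.18
bb,.064,x [0.5124 0.2438] d [ 0.1795 -0.016   0.1189] rv [-0.001 -0.     0.   ] len 0.216
t 16.2333 q6 [-0.   -0.03  1.79  0.    1.38 -0.23] pos [0.5681 0.0724 0.1829] op 0.062 F [ 0.1 -0.3 -0.7]
```

In the tool's units: 0.1795 m is 0.2992, 0.155 m is 0.2583.

{"method": "shift_gripper", "body": {
  "ticks": {"plan":[[0.062, 0.0667, -0.0067, 0.005, 0, 0, 0], [0.062, 0.1333, -0.0133, 0.005, 0, 0, 0], [0.062, 0.2, -0.0183, 0.005, 0, 0, 0], [0.062, 0.2583, -0.0233, 0.005, 0, 0, 0], [0.062, 0.2992, -0.0267, 0.005, 0, 0, 0], [0.062, 0.2992, -0.0267, 0.005, 0, 0, 0], [0.062, 0.2992, -0.0267, 0.005, 0, 0, 0], [0.062, 0.2992, -0.0267, 0.005, 0, 0, 0], [0.062, 0.2992, -0.0267, 0.005, 0, 0, 0]]}
}}

```text
t: 16.98
tool_pos: [0.5126, 0.2427, 0.1792]
tool_rot: [-1.959, -2.455, 0.003]
contact_force: [-0.0, -0.8, -0.1]
opening: 0.0619
grip_force: 0.0
```

```bash
python3 go.py bb,.064,x
```

```text
bb,.064,x [0.5124 0.2438] d [0.0012 0.0002 0.1152] rv [-0.002  0.    -0.001] len 0.115
t 16.9833 q6 [ 0.31 -0.04  1.81 -0.    1.38  0.09] pos [0.5126 0.2427 0.1792] op 0.0619 F [-0.  -0.8 -0.1]
```

{"method": "shift_gripper", "body": {
  "ticks": {"plan":[[0.062, 0, 0, 0.0667, 0, 0, 0], [0.062, 0, 0, 0.125, 0, 0, 0], [0.062, 0, 0, 0.1667, 0, 0, 0], [0.062, 0, 0, 0.1933, 0, 0, 0], [0.062, 0, 0, 0.1933, 0, 0, 0], [0.062, 0, 0, 0.1933, 0, 0, 0], [0.062, 0, 0, 0.1933, 0, 0, 0], [0.03, 0, 0, 0.1933, 0, 0, 0], [0.03, 0, 0, 0.1933, 0, 0, 0], [0.03, 0, 0, 0.1933, 0, 0, 0], [0.03, 0, 0, 0.1933, 0, 0, 0], [0.03, 0, 0, 0.1933, 0, 0, 0], [0.03, 0, 0, 0.1933, 0, 0, 0], [0.03, 0, 0, 0.1933, 0, 0, 0], [0.03, 0, 0, 0.1933, 0, 0, 0]]},
  "clamp_n": 40
}}

```text
t: 18.23
tool_pos: [0.5138, 0.244, 0.0668]
tool_rot: [1.957, 2.456, 0.003]
contact_force: [-3.1, -1.1, 6.1]
opening: 0.0451
grip_force: 40.3
```

```bash
python3 go.py tb,.19,x
```

```text
tb,.19,x [ 0.5914 -0.0286] d [-0.2831  0.015  -0.1231] rv [0.002 0.    0.   ] len 0.309
t 18.2333 q6 [ 0.31  0.09  1.88 -0.    1.17  0.09] pos [0.5138 0.244  0.0668] op 0.0451 F [-3.1 -1.1  6.1]
```

In the tool's units: -0.283 m is -0.4717, -0.265 m is -0.4417.

{"method": "shift_gripper", "body": {
  "ticks": {"plan":[[0.03, 0, 0, -0.0167, 0, 0, 0], [0.03, 0, 0, -0.05, 0, 0, 0], [0.03, 0, 0, -0.1, 0, 0, 0], [0.03, 0, 0, -0.1583, 0, 0, 0], [0.03, 0, 0, -0.2117, 0, 0, 0], [0.03, 0, 0, -0.2117, 0, 0, 0], [0.03, -0.0333, 0.0033, -0.2117, 0, 0, 0], [0.03, -0.0833, 0.005, -0.2117, 0, 0, 0], [0.03, -0.1417, 0.0083, -0.2117, 0, 0, 0], [0.03, -0.2083, 0.0117, -0.2117, 0, 0, 0], [0.03, -0.275, 0.0167, -0.2117, 0, 0, 0], [0.03, -0.3417, 0.02, -0.2117, 0, 0, 0], [0.03, -0.4, 0.0233, -0.2117, 0, 0, 0], [0.03, -0.4417, 0.025, -0.2117, 0, 0, 0], [0.03, -0.4717, 0.0267, -0.2117, 0, 0, 0], [0.03, -0.4717, 0.0267, -0.2117, 0, 0, 0], [0.03, -0.4717, 0.0267, -0.2117, 0, 0, 0], [0.03, -0.4717, 0.0267, -0.2117, 0, 0, 0], [0.03, -0.4717, 0.0267, -0.2117, 0, 0, 0]]}
}}

```text
t: 19.82
tool_pos: [0.5912, -0.0275, 0.1912]
tool_rot: [-1.956, -2.458, -0.0]
contact_force: [0.6, 0.9, -2.6]
opening: 0.0453
grip_force: 41.2
```

```bash
python3 go.py tb,.0578,x
```

```text
tb,.0578,x [ 0.5914 -0.0286] d [-0.0012 -0.      0.1334] rv [-0.    -0.     0.001] len 0.133
t 19.8167 q6 [-0.17  0.01  1.74  0.    1.39 -0.4 ] pos [ 0.5912 -0.0275  0.1912] op 0.0453 F [ 0.6  0.9 -2.6]
```

In the tool's units: 0.134 m is 0.2233, 0.133 m is 0.2217.

{"method": "shift_gripper", "body": {
  "ticks": {"plan":[[0.03, -0.0017, 0, 0.0333, 0, 0, 0], [0.03, -0.0017, 0, 0.0917, 0, 0, 0], [0.03, -0.0017, 0, 0.15, 0, 0, 0], [0.03, -0.0017, 0, 0.1917, 0, 0, 0], [0.03, -0.0017, 0, 0.2083, 0, 0, 0], [0.03, -0.0017, 0, 0.215, 0, 0, 0], [0.03, -0.0017, 0, 0.22, 0, 0, 0], [0.03, -0.0017, 0, 0.2217, 0, 0, 0], [0.03, -0.0017, 0, 0.2217, 0, 0, 0], [0.03, -0.0017, 0, 0.2217, 0, 0, 0], [0.03, -0.0017, 0, 0.2217, 0, 0, 0], [0.03, -0.0017, 0, 0.2233, 0, 0, 0], [0.03, -0.0017, 0, 0.2233, 0, 0, 0], [0.03, -0.0017, 0, 0.2233, 0, 0, 0], [0.03, -0.0017, 0, 0.2233, 0, 0, 0]]}
}}

```text
t: 21.07
tool_pos: [0.5921, -0.0296, 0.0579]
tool_rot: [1.958, 2.456, 0.001]
contact_force: [0.1, -0.5, 0.8]
opening: 0.0449
grip_force: 41.2
```

```bash
python3 go.py tb,.0578,x
```

```text
tb,.0578,x [ 0.5914 -0.0286] d [ 0.0011 -0.0005  0.0001] rv [ 0.001  0.    -0.   ] len 0.001
t 21.0667 q6 [-0.18  0.16  1.82  0.    1.16 -0.4 ] pos [ 0.5921 -0.0296  0.0579] op 0.0449 F [ 0.1 -0.5  0.8]
```

In the tool's units: -0.125 m is -0.2083, -0.09 m is -0.15.

{"method": "shift_gripper", "body": {
  "ticks": {"plan":[[0.062, 0, 0, 0, 0, 0, 0], [0.062, 0, 0, 0, 0, 0, 0], [0.062, 0, 0, 0, 0, 0, 0], [0.062, 0, 0, 0, 0, 0, 0], [0.062, 0, 0, -0.0333, 0, 0, 0], [0.062, 0, 0, -0.0833, 0, 0, 0], [0.062, 0, 0, -0.15, 0, 0, 0], [0.062, 0, 0, -0.2083, 0, 0, 0], [0.062, 0, 0, -0.2083, 0, 0, 0], [0.062, 0, 0, -0.2083, 0, 0, 0], [0.062, 0, 0, -0.2083, 0, 0, 0]]}
}}

```text
t: 21.98
tool_pos: [0.5916, -0.0294, 0.1823]
tool_rot: [-1.958, -2.457, 0.0]
contact_force: [1.0, -0.3, -0.4]
opening: 0.0618
grip_force: 0.0
```

```bash
python3 go.py bs,.15,y bs,.031,y
```

```text
bs,.15,y [0.5008 0.2945] d [ 0.336  -0.0162  0.0323] rv [-0.    -0.    -1.571] len 0.338
bs,.031,y [0.5008 0.2945] d [ 0.336  -0.0162  0.1513] rv [-0.    -0.    -1.571] len 0.369
t 21.9833 q6 [-0.18  0.02  1.75 -0.    1.38 -0.4 ] pos [ 0.5916 -0.0294  0.1823] op 0.0618 F [ 1.  -0.3 -0.4]
```

In the tool's units: 0.336 m is 0.56, 0.168 m is 0.28, -1.571 rad is -0.3928.

{"method": "shift_gripper", "body": {
  "ticks": {"plan":[[0.062, 0.28, -0.0133, 0, 0, 0, -0.2], [0.062, 0.28, -0.0133, 0, 0, 0, -0.2], [0.062, 0.28, -0.0133, 0, 0, 0, -0.2], [0.062, 0.28, -0.0133, 0, 0, 0, -0.2], [0.062, 0.28, -0.0133, 0, 0, 0, -0.2], [0.062, 0.28, -0.0133, 0, 0, 0, -0.2], [0.062, 0.56, -0.027, 0.0167, 0, 0, -0.3928], [0.062, 0.56, -0.027, 0.0167, 0, 0, -0.3928], [0.062, 0.56, -0.027, 0.0167, 0, 0, -0.3928], [0.062, 0.56, -0.027, 0.0167, 0, 0, -0.3928], [0.062, 0.56, -0.027, 0.0167, 0, 0, -0.3928], [0.062, 0.56, -0.027, 0.0167, 0, 0, -0.3928], [0.062, 0.56, -0.027, 0.0167, 0, 0, -0.3928], [0.062, 0.56, -0.027, 0.0167, 0, 0, -0.3928], [0.062, 0.56, -0.027, 0.0167, 0, 0, -0.3928], [0.062, 0.56, -0.027, 0.0167, 0, 0, -0.3928], [0.062, 0.56, -0.027, 0.0167, 0, 0, -0.3928], [0.062, 0.56, -0.027, 0.0167, 0, 0, -0.3928]]}
}}

```text
t: 23.48
tool_pos: [0.501, 0.2941, 0.1721]
tool_rot: [0.351, -3.121, 0.0]
contact_force: [0.0, 0.8, 0.2]
opening: 0.0621
grip_force: 0.0
```

```bash
python3 go.py bs,.031,y
python3 - <<'E'
from h import *
T=Twrist(); im=ctrl.get_image("wrist"); cv2.imwrite("pics/w2.png",im[:,:,::-1])
R=dict(stamp=(STAMP,.012,(.5008,.2945)))
D=ring(.03,0); D=np.vstack([D,D+[0,0,.005]])
for n,b in dict(green=(.4501,.283),red=(.4892,.345),blue=(.5124,.244)).items(): R[n+"_coaster"]=(D,.012,b)
s0=ctrl.get_image("scene"); cv2.imwrite("pics/s2.png",s0[:,:,::-1]);ctrl.get_image("side")
for n,(M,z,b) in R.items():
    for c in("wrist","scene","side"):
        r=ctrl.cut_out(c,n)
        if r: print(n,c,round(r[0]["p"],2),fit(M,[(c,r[0]["mask"])+((T,) if c=="wrist" else ())],z,np.array(b)))
E
```

```text
bs,.031,y [0.5008 0.2945] d [-0.      0.0004  0.1411] rv [-0.    -0.001 -0.001] len 0.141
t 23.4833 q6 [ 0.4  -0.    1.78 -0.    1.36 -1.39] pos [0.501  0.2941 0.1721] op 0.0621 F [0.  0.8 0.2]
stamp wrist 0.61 (array([0.499 , 0.2956]), np.float64(0.067))
stamp scene 0.56 (array([0.5011, 0.2959]), np.float64(0.165))
stamp side 0.65 (array([0.5022, 0.2954]), np.float64(0.115))
green_coaster wrist 0.93 (array([0.4488, 0.2842]), np.float64(0.043))
green_coaster scene 0.69 (array([0.45  , 0.2846]), np.float64(0.251))
green_coaster side 0.7 (array([0.4503, 0.2834]), np.float64(0.037))
red_coaster wrist 0.81 (array([0.4889, 0.3459]), np.float64(0.027))
red_coaster scene 0.96 (array([0.4891, 0.3454]), np.float64(0.047))
red_coaster side 0.6 (array([0.4896, 0.3459]), np.float64(0.059))
blue_coaster wrist 0.95 (array([0.5105, 0.244 ]), np.float64(0.049))
blue_coaster scene 0.74 (array([0.5119, 0.2434]), np.float64(0.039))
blue_coaster side 0.89 (array([0.5143, 0.2427]), np.float64(0.309))
```

View pics/w2.png

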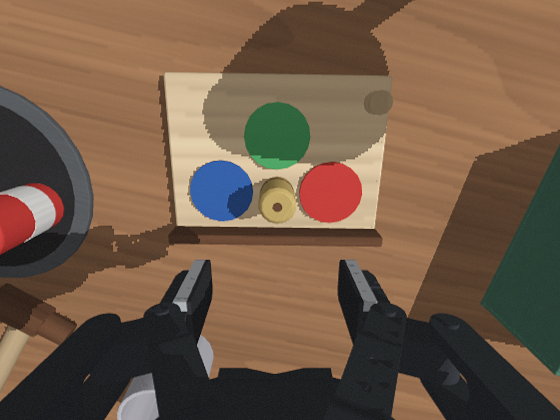

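View pics/s2.png

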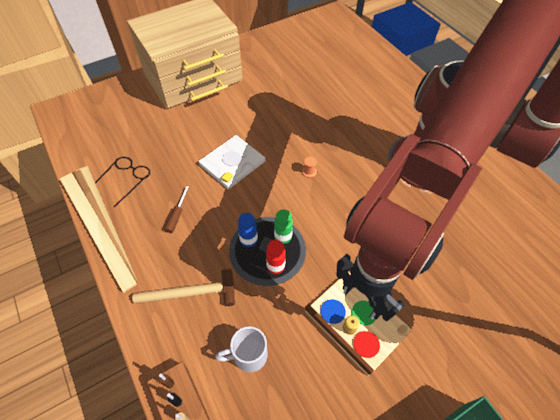

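In the tool's units: 0.14 m is 0.2333, 0.13 m is 0.2167.

{"method": "shift_gripper", "body": {
  "ticks": {"plan":[[0.055, 0, 0.0017, 0.0667, 0, 0, 0], [0.055, 0, 0.0017, 0.1333, 0, 0, 0], [0.055, 0, 0.0017, 0.1833, 0, 0, 0], [0.055, 0, 0.0017, 0.2167, 0, 0, 0], [0.055, 0, 0.0017, 0.2333, 0, 0, 0], [0.055, 0, 0.0017, 0.2333, 0, 0, 0], [0.055, 0, 0.0017, 0.2333, 0, 0, 0], [0.055, 0, 0.0017, 0.2333, 0, 0, 0], [0.02, 0, 0.0017, 0.2333, 0, 0, 0], [0.02, 0, 0.0017, 0.2333, 0, 0, 0], [0.02, 0, 0.0017, 0.2333, 0, 0, 0], [0.02, 0, 0.0017, 0.2333, 0, 0, 0], [0.02, 0, 0.0017, 0.2333, 0, 0, 0], [0.02, 0, 0.0017, 0.2333, 0, 0, 0], [0.02, 0, 0.0017, 0.2333, 0, 0, 0], [0.02, 0, 0.0017, 0.2333, 0, 0, 0]]},
  "clamp_n": 40
}}

```text
t: 25.57
tool_pos: [0.5021, 0.2962, 0.0347]
tool_rot: [-0.353, 3.118, 0.002]
contact_force: [-0.8, 1.1, 7.1]
opening: 0.0306
grip_force: 39.9
```

```bash
python3 go.py sl,.2,y
```

```text
sl,.2,y [ 0.5073 -0.2909] d [ 0.1255 -0.5733 -0.1663] rv [0.001 0.003 0.   ] len 0.61
t 25.5667 q6 [ 0.41  0.17  1.86  0.    1.12 -1.39] pos [0.5021 0.2962 0.0347] op 0.0306 F [-0.8  1.1  7.1]
```

In the tool's units: -0.44 m is -0.7333, -0.425 m is -0.7083.

{"method": "shift_gripper", "body": {
  "ticks": {"plan":[[0.02, 0, 0, -0.0167, 0, 0, 0], [0.02, 0, 0, -0.05, 0, 0, 0], [0.02, 0, 0, -0.1083, 0, 0, 0], [0.02, 0, 0, -0.175, 0, 0, 0], [0.02, 0, 0, -0.2417, 0, 0, 0], [0.02, 0, 0, -0.275, 0, 0, 0], [0.02, 0.0067, -0.0333, -0.28, 0, 0, 0], [0.02, 0.0183, -0.0833, -0.28, 0, 0, 0], [0.02, 0.0317, -0.1417, -0.28, 0, 0, 0], [0.02, 0.0467, -0.2083, -0.28, 0, 0, 0], [0.02, 0.0617, -0.275, -0.28, 0, 0, 0], [0.02, 0.075, -0.3417, -0.28, 0, 0, 0], [0.02, 0.09, -0.4083, -0.28, 0, 0, 0], [0.02, 0.105, -0.475, -0.28, 0, 0, 0], [0.02, 0.12, -0.5417, -0.28, 0, 0, 0], [0.02, 0.1333, -0.6083, -0.28, 0, 0, 0], [0.02, 0.1467, -0.6667, -0.28, 0, 0, 0], [0.02, 0.1567, -0.7083, -0.28, 0, 0, 0], [0.02, 0.16, -0.7333, -0.28, 0, 0, 0]]}
}}

```text
t: 27.15
tool_pos: [0.5043, -0.1577, 0.2003]
tool_rot: [0.348, -3.121, 0.001]
contact_force: [0.2, 0.2, -2.3]
opening: 0.0308
grip_force: 40.2
```

```bash
python3 go.py sl,.12,y
python3 - <<'E'
from h import *
T=Twrist(); im=ctrl.get_image("wrist"); cv2.imwrite("pics/w3.png",im[:,:,::-1])
for c in("scene","side","wrist"):
    if c!="wrist": ctrl.get_image(c)
    for d in ctrl.cut_out(c,"slab")[:1]:
        print(c,round(d["p"],2),d["extent"],fit(SLAB,[(c,d["mask"])+((T,) if c=="wrist" else ())],0,np.array([.507,-.291]),True))
E
```

```text
sl,.12,y [ 0.5073 -0.2909] d [ 0.0264 -0.1305  0.0804] rv [-0.    -0.001 -0.003] len 0.156
t 27.15 q6 [-0.44 -0.15  1.88 -0.    1.42 -2.24] pos [ 0.5043 -0.1577  0.2003] op 0.0308 F [ 0.2  0.2 -2.3]
scene 0.89 [198.3, 134.2, 264.6, 188.6] (array([ 0.5061, -0.2896,  0.2583]), np.float64(0.134))
side 0.67 [263.5, 136.6, 324.4, 170.2] (array([ 0.5081, -0.2908,  0.2741]), np.float64(0.079))
wrist 0.73 [63.4, 76.6, 218.6, 232.0] (array([ 0.5058, -0.289 ,  0.258 ]), np.float64(0.052))
```

View pics/w3.png

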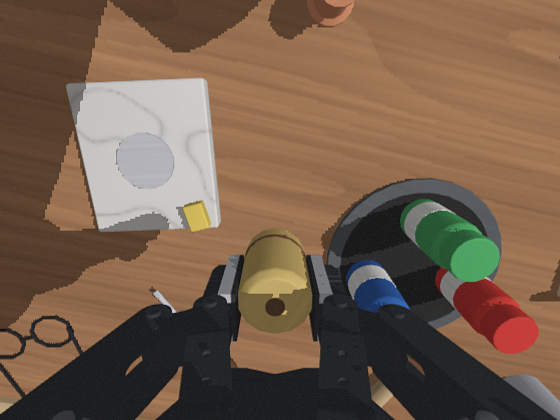

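The wrist view shows the slab's plate centred near (145,160), the wax block at (197,215), and the stamp held straight. I'll cross-check the plate centre.

```bash
sed -i 's/SL=np.array(\[.*\])$/SL=np.array([.5064,-.2900])/' go.py; sed -i 's/; SL=np.array(\[[^]]*\])/; SL=np.array([.5064,-.2900])/' go.py; python3 - <<'E'
from h import *
print(ray("wrist",(145,160),.024,Twrist()), ray("scene",(232.5,158.5),.024))
E
python3 go.py sl,.12,y
```

```text
[ 0.50555811 -0.2844742   0.024     ] [ 0.50636251 -0.28485974  0.024     ]
sl,.12,y [ 0.5064 -0.29  ] d [ 0.0293 -0.133   0.0801] rv [ 0.001 -0.     0.001] len 0.158
t 27.45 q6 [-0.44 -0.15  1.88  0.    1.42 -2.23] pos [ 0.5052 -0.1538  0.2002] op 0.0305 F [ 0.3  0.1 -1.5]
```

```bash
python3 - <<'E'
from h import *
P=np.vstack([ring(.028,.02),ring(.028,.024)])
for f,c,T,seed in(("w3","wrist",None,(145,160)),("side0","side",np.array(ctrl.camera_params("side")["T"]),(293,148)),("scene0","scene",np.array(ctrl.camera_params("scene")["T"]),(232,159))):
    im=cv2.imread(f"pics/{f}.png")
    if c=="wrist": T=Twrist(); cx=T.copy()
    s=im[seed[1],seed[0]].astype(int)
    m=np.zeros((422,562),np.uint8)
    cv2.floodFill(im.copy(),m,seed,0,(10,)*3,(10,)*3,cv2.FLOODFILL_MASK_ONLY|cv2.FLOODFILL_FIXED_RANGE|(1<<8))
    m=cv2.morphologyEx(m[1:-1,1:-1],cv2.MORPH_CLOSE,np.ones((3,3)))
    ys,xs=np.nonzero(m);print(c,s,m.sum(),xs.min(),ys.min(),xs.max(),ys.max(),xs.mean(),ys.mean(),ray(c,(xs.mean(),ys.mean()),.024,T),fit(P,[(c,m,T)],0,np.array([.506,-.288])))
E
```

```text
wrist [184 177 179] 2707 77 128 173 188 141.24861470262283 158.66826745474694 [ 0.50506629 -0.28820286  0.024     ] (array([ 0.507, -0.285]), np.float64(0.115))
side [179 170 169] 185 283 142 302 153 293.2 147.42702702702704 [ 0.50553784 -0.2839306   0.024     ] (array([ 0.5068, -0.2871]), np.float64(0.114))
scene [237 232 237] 306 221 142 246 166 232.86928104575162 156.11764705882354 [ 0.50126086 -0.29248711  0.024     ] (array([ 0.5061, -0.29  ]), np.float64(0.282))
```

Units first: shifts go in shares of 0.6 m and turns go in shares of 4 rad. So 0.145 m is 0.2417, 0.14 m is 0.2333.

```bash
sed -i 's/SL=np.array(\[[^]]*\])/SL=np.array([.5065,-.2885])/' go.py; python3 go.py sl,.2,y sl,.0467,y
```

```text
sl,.2,y [ 0.5065 -0.2885] d [ 2.890e-02 -1.315e-01  1.000e-04] rv [ 0.001 -0.     0.001] len 0.135
sl,.0467,y [ 0.5065 -0.2885] d [ 0.0288 -0.1316  0.1534] rv [ 0.001 -0.     0.001] len 0.204
t 27.45 q6 [-0.44 -0.15  1.88  0.    1.42 -2.23] pos [ 0.5052 -0.1538  0.2002] op 0.0305 F [ 0.3  0.1 -1.5]
```

{"method": "shift_gripper", "body": {
  "ticks": {"plan":[[0.02, 0.0083, -0.0333, 0, 0, 0, 0], [0.02, 0.02, -0.0833, 0, 0, 0, 0], [0.02, 0.0333, -0.1417, 0, 0, 0, 0], [0.02, 0.045, -0.1917, 0.0167, 0, 0, 0], [0.02, 0.0483, -0.2183, 0.05, 0, 0, 0], [0.02, 0.0483, -0.2183, 0.1, 0, 0, 0], [0.02, 0.0483, -0.2183, 0.15, 0, 0, 0], [0.02, 0.0483, -0.2183, 0.1917, 0, 0, 0], [0.02, 0.0483, -0.2183, 0.2167, 0, 0, 0], [0.02, 0.0483, -0.2183, 0.2333, 0, 0, 0], [0.02, 0.0483, -0.2183, 0.2417, 0, 0, 0], [0.02, 0.0483, -0.2183, 0.2417, 0, 0, 0], [0.02, 0.0483, -0.2183, 0.2417, 0, 0, 0], [0.02, 0.0483, -0.2183, 0.2417, 0, 0, 0], [0.02, 0.0483, -0.2183, 0.2417, 0, 0, 0]]}
}}

```text
t: 28.7
tool_pos: [0.5074, -0.2898, 0.0572]
tool_rot: [-0.353, 3.119, -0.003]
contact_force: [0.1, 0.6, -2.3]
opening: 0.0306
grip_force: 40.4
```

```bash
python3 go.py sl,.0467,y
```

```text
sl,.0467,y [ 0.5065 -0.2885] d [0.0007 0.0015 0.0105] rv [-0.002  0.002  0.   ] len 0.011
t 28.7 q6 [-0.65  0.14  1.85 -0.    1.16 -2.44] pos [ 0.5074 -0.2898  0.0572] op 0.0306 F [ 0.1  0.6 -2.3]
```

In the tool's units: 0.008 m is 0.0133, 0.007 m is 0.0117.

{"method": "shift_gripper", "body": {
  "ticks": {"plan":[[0.02, 0, 0.0017, 0.005, 0, 0, 0], [0.02, 0, 0.0017, 0.0083, 0, 0, 0], [0.02, 0, 0.0017, 0.01, 0, 0, 0], [0.02, 0, 0.0017, 0.0117, 0, 0, 0], [0.02, 0, 0.0017, 0.0133, 0, 0, 0], [0.02, 0, 0.0017, 0.0133, 0, 0, 0], [0.02, 0, 0.0017, 0.0133, 0, 0, 0], [0.02, 0, 0.0017, 0.0133, 0, 0, 0], [0.02, 0, 0.0017, 0.0133, 0, 0, 0], [0.02, 0, 0.0017, 0.0133, 0, 0, 0]]}
}}

```text
t: 29.53
tool_pos: [0.5062, -0.2881, 0.0475]
tool_rot: [-0.353, 3.122, -0.0]
contact_force: [-0.1, -0.6, -2.9]
opening: 0.0308
grip_force: 40.4
```

```bash
python3 go.py sl,.0467,y
```

```text
sl,.0467,y [ 0.5065 -0.2885] d [-0.0002 -0.0004  0.0008] rv [-0.  0.  0.] len 0.001
t 29.5333 q6 [-0.65  0.15  1.85 -0.    1.14 -2.44] pos [ 0.5062 -0.2881  0.0475] op 0.0308 F [-0.1 -0.6 -2.9]
```

In the tool's units: 0.0012 m is 0.002, 0.001 m is 0.0017.

{"method": "shift_gripper", "body": {
  "ticks": {"plan":[[0.02, 0, 0, 0.0008, 0, 0, 0], [0.02, 0, 0, 0.0017, 0, 0, 0], [0.02, 0, 0, 0.0017, 0, 0, 0], [0.02, 0, 0, 0.0017, 0, 0, 0], [0.02, 0, 0, 0.002, 0, 0, 0], [0.02, 0, 0, 0.002, 0, 0, 0]]}
}}

```text
t: 30.03
tool_pos: [0.5063, -0.2882, 0.0467]
tool_rot: [-0.353, 3.122, -0.0]
contact_force: [-1.1, 1.1, 2.1]
opening: 0.0308
grip_force: 40.8
```

```bash
python3 go.py sl,.0467,y
```

```text
sl,.0467,y [ 0.5065 -0.2885] d [-0.0001 -0.0003 -0.    ] rv [-0.  0.  0.] len 0.0
t 30.0333 q6 [-0.65  0.15  1.85 -0.    1.14 -2.44] pos [ 0.5063 -0.2882  0.0467] op 0.0308 F [-1.1  1.1  2.1]
```

Touching. I'll release, rise and take a look.

In the tool's units: -0.14 m is -0.2333, -0.13 m is -0.2167.

{"method": "shift_gripper", "body": {
  "ticks": {"plan":[[0.05, 0, 0, 0, 0, 0, 0], [0.05, 0, 0, 0, 0, 0, 0], [0.05, 0, 0, 0, 0, 0, 0], [0.05, 0, 0, 0, 0, 0, 0], [0.05, 0, 0, -0.0333, 0, 0, 0], [0.05, 0, 0, -0.0833, 0, 0, 0], [0.05, 0, 0, -0.15, 0, 0, 0], [0.05, 0, 0, -0.2167, 0, 0, 0], [0.05, 0, 0, -0.2333, 0, 0, 0], [0.05, 0, 0, -0.2333, 0, 0, 0], [0.05, 0, 0, -0.2333, 0, 0, 0], [0.05, 0, 0, -0.2333, 0, 0, 0], [0.05, 0, 0, -0.2333, 0, 0, 0]]}
}}

```text
t: 31.12
tool_pos: [0.505, -0.2873, 0.1833]
tool_rot: [0.353, -3.118, -0.005]
contact_force: [-0.4, 0.1, 0.4]
opening: 0.0498
grip_force: 0.0
```

```bash
python3 - <<'E'
from h import *
T=Twrist(); im=ctrl.get_image("wrist"); cv2.imwrite("pics/w4.png",im[:,:,::-1])
for c in("wrist","scene","side"):
    if c!="wrist": ctrl.get_image(c)
    for n,M,z,b in(("stamp",STAMP,.024,(.5065,-.2885)),("slab",SLAB,0,(.5065,-.2885)),("red_bottle",BOT,.008,(.568,.0728)),("green_bottle",BOT,.008,(.5067,.0053)),("blue_bottle",BOT,.008,(.5914,-.0286))):
      for d in ctrl.cut_out(c,n)[:1]:
        print(n,c,round(d["p"],2),np.round(d["extent"]),fit(M,[(c,d["mask"])+((T,) if c=="wrist" else ())],z,np.array(b),n=="slab"))
E
python3 go.py tb,.18,x
```

```text
stamp wrist 0.65 [257. 176. 289. 223.] (array([ 0.503 , -0.2892]), np.float64(0.078))
slab wrist 0.94 [197. 107. 341. 261.] (array([ 0.5055, -0.2891,  0.2591]), np.float64(0.124))
red_bottle wrist 0.55 [543. 293. 559. 330.] (array([0.5673, 0.074 ]), np.float64(0.044))
green_bottle wrist 0.66 [518. 230. 560. 287.] (array([0.5065, 0.0074]), np.float64(0.024))
blue_bottle wrist 0.65 [458. 288. 558. 396.] (array([ 0.59  , -0.0288]), np.float64(0.041))
slab scene 0.57 [199. 133. 265. 189.] (array([ 0.5059, -0.2907,  0.2575]), np.float64(0.161))
red_bottle scene 0.91 [269. 240. 288. 269.] (array([0.5659, 0.0709]), np.float64(0.118))
green_bottle scene 0.55 [274. 210. 296. 243.] (array([0.5048, 0.0052]), np.float64(0.167))
blue_bottle scene 0.96 [236. 210. 258. 246.] (array([ 0.5892, -0.0319]), np.float64(0.054))
stamp side 0.62 [287. 130. 299. 148.] (array([ 0.5065, -0.2927]), np.float64(0.164))
slab side 0.92 [265. 134. 327. 171.] (array([ 0.5067, -0.2895,  0.2557]), np.float64(0.18))
red_bottle side 0.7 [248. 204. 271. 250.] (array([0.5673, 0.0707]), np.float64(0.116))
green_bottle side 0.65 [277. 186. 298. 230.] (array([0.5071, 0.0052]), np.float64(0.057))
blue_bottle side 0.71 [243. 172. 264. 210.] (array([ 0.5937, -0.0493]), np.float64(0.306))
tb,.18,x [ 0.5914 -0.0286] d [-0.141   0.2339  0.0062] rv [-0.     0.    -1.571] len 0.273
t 32.0167 q6 [-0.65 -0.01  1.77  0.    1.39 -2.44] pos [ 0.5062 -0.2881  0.1862] op 0.05 F [-0.1 -0.  -0.7]
```

View pics/w4.png

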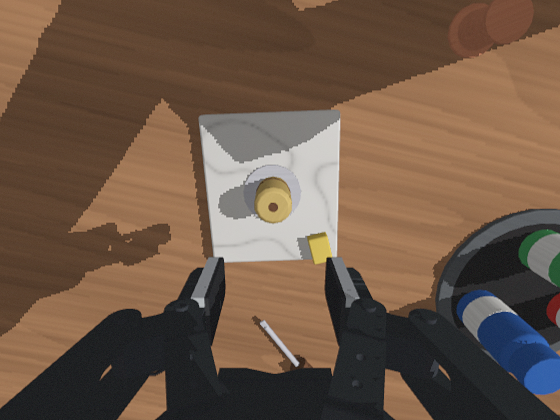

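The stamp stands at (273,200), centred on the plate within about 3 mm. Next is the blue bottle.

In the tool's units: 0.2339 m is 0.3898, -0.141 m is -0.235, 1.571 rad is 0.3928.

```bash
sed -i 's/^yb=/N.update(bg=np.array([.4498,.2840]),br=np.array([.4892,.3456]),bb=np.array([.5117,.2436]))\nyb=/' go.py
```

{"method": "shift_gripper", "body": {
  "ticks": {"plan":[[0.062, -0.1167, 0.195, 0, 0, 0, 0.2], [0.062, -0.1167, 0.195, 0, 0, 0, 0.2], [0.062, -0.1167, 0.195, 0, 0, 0, 0.2], [0.062, -0.1167, 0.195, 0, 0, 0, 0.2], [0.062, -0.1167, 0.195, 0, 0, 0, 0.2], [0.062, -0.1167, 0.195, 0, 0, 0, 0.2], [0.062, -0.235, 0.3898, 0.0067, 0, 0, 0.3928], [0.062, -0.235, 0.3898, 0.0067, 0, 0, 0.3928], [0.062, -0.235, 0.3898, 0.0067, 0, 0, 0.3928], [0.062, -0.235, 0.3898, 0.0067, 0, 0, 0.3928], [0.062, -0.235, 0.3898, 0.0067, 0, 0, 0.3928], [0.062, -0.235, 0.3898, 0.0067, 0, 0, 0.3928], [0.062, -0.235, 0.3898, 0.0067, 0, 0, 0.3928], [0.062, -0.235, 0.3898, 0.0067, 0, 0, 0.3928], [0.062, -0.235, 0.3898, 0.0067, 0, 0, 0.3928], [0.062, -0.235, 0.3898, 0.0067, 0, 0, 0.3928], [0.062, -0.235, 0.3898, 0.0067, 0, 0, 0.3928]]}
}}

```text
t: 33.43
tool_pos: [0.5914, -0.0288, 0.1822]
tool_rot: [-1.956, -2.458, -0.0]
contact_force: [0.5, -0.2, -0.5]
opening: 0.0622
grip_force: 0.0
```

```bash
python3 go.py tb,.055,x
```

```text
tb,.055,x [ 0.5914 -0.0286] d [1.000e-04 1.000e-04 1.272e-01] rv [ 0.    -0.     0.001] len 0.127
t 33.4333 q6 [-0.17  0.02  1.75  0.    1.38 -0.4 ] pos [ 0.5914 -0.0288  0.1822] op 0.0622 F [ 0.5 -0.2 -0.5]
```

In the tool's units: 0.127 m is 0.2117, 0.11 m is 0.1833.

{"method": "shift_gripper", "body": {
  "ticks": {"plan":[[0.062, 0, 0, 0.0667, 0, 0, 0], [0.062, 0, 0, 0.1333, 0, 0, 0], [0.062, 0, 0, 0.1833, 0, 0, 0], [0.062, 0, 0, 0.2117, 0, 0, 0], [0.062, 0, 0, 0.2117, 0, 0, 0], [0.062, 0, 0, 0.2117, 0, 0, 0], [0.062, 0, 0, 0.2117, 0, 0, 0], [0.03, 0, 0, 0.2117, 0, 0, 0], [0.03, 0, 0, 0.2117, 0, 0, 0], [0.03, 0, 0, 0.2117, 0, 0, 0], [0.03, 0, 0, 0.2117, 0, 0, 0], [0.03, 0, 0, 0.2117, 0, 0, 0], [0.03, 0, 0, 0.2117, 0, 0, 0], [0.03, 0, 0, 0.2117, 0, 0, 0], [0.03, 0, 0, 0.2117, 0, 0, 0]]},
  "clamp_n": 40
}}

```text
t: 34.68
tool_pos: [0.5927, -0.0292, 0.058]
tool_rot: [1.956, 2.455, 0.001]
contact_force: [-3.1, -1.1, 6.0]
opening: 0.0452
grip_force: 40.1
```

```bash
python3 go.py bb,.185,x
```

```text
bb,.185,x [0.5117 0.2436] d [ 0.2837 -0.0177 -0.1275] rv [0.003 0.002 0.   ] len 0.312
t 34.6833 q6 [-0.17  0.16  1.82 -0.    1.16 -0.4 ] pos [ 0.5927 -0.0292  0.058 ] op 0.0452 F [-3.1 -1.1  6. ]
```

In the tool's units: 0.283 m is 0.4717, -0.135 m is -0.225.

{"method": "shift_gripper", "body": {
  "ticks": {"plan":[[0.03, 0, 0, -0.0167, 0, 0, 0], [0.03, 0, 0, -0.05, 0, 0, 0], [0.03, 0, 0, -0.1, 0, 0, 0], [0.03, 0, 0, -0.1583, 0, 0, 0], [0.03, 0, 0, -0.2167, 0, 0, 0], [0.03, 0, 0, -0.225, 0, 0, 0], [0.03, 0.0333, -0.0033, -0.225, 0, 0, 0], [0.03, 0.0833, -0.005, -0.225, 0, 0, 0], [0.03, 0.1417, -0.0083, -0.225, 0, 0, 0], [0.03, 0.2083, -0.0117, -0.225, 0, 0, 0], [0.03, 0.275, -0.0167, -0.225, 0, 0, 0], [0.03, 0.3417, -0.02, -0.225, 0, 0, 0], [0.03, 0.4, -0.0233, -0.225, 0, 0, 0], [0.03, 0.4417, -0.025, -0.225, 0, 0, 0], [0.03, 0.4717, -0.0275, -0.225, 0, 0, 0], [0.03, 0.4717, -0.0275, -0.225, 0, 0, 0], [0.03, 0.4717, -0.0275, -0.225, 0, 0, 0], [0.03, 0.4717, -0.0275, -0.225, 0, 0, 0], [0.03, 0.4717, -0.0275, -0.225, 0, 0, 0]]}
}}

```text
t: 36.27
tool_pos: [0.5125, 0.2427, 0.1902]
tool_rot: [1.959, 2.455, -0.0]
contact_force: [-0.4, -0.5, -2.2]
opening: 0.0454
grip_force: 41.0
```

```bash
python3 go.py bb,.067,x
```

```text
bb,.067,x [0.5117 0.2436] d [ 0.0011 -0.0006  0.1232] rv [ 0.     0.    -0.001] len 0.123
t 36.2667 q6 [ 0.31 -0.05  1.8  -0.    1.39  0.09] pos [0.5125 0.2427 0.1902] op 0.0454 F [-0.4 -0.5 -2.2]
```

In the tool's units: 0.1235 m is 0.2058, 0.1225 m is 0.2042.

{"method": "shift_gripper", "body": {
  "ticks": {"plan":[[0.03, 0.0008, -0.0008, 0.0333, 0, 0, 0], [0.03, 0.0008, -0.0008, 0.0917, 0, 0, 0], [0.03, 0.0008, -0.0008, 0.1417, 0, 0, 0], [0.03, 0.0008, -0.0008, 0.175, 0, 0, 0], [0.03, 0.0008, -0.0008, 0.1917, 0, 0, 0], [0.03, 0.0008, -0.0008, 0.2, 0, 0, 0], [0.03, 0.0008, -0.0008, 0.2033, 0, 0, 0], [0.03, 0.0008, -0.0008, 0.2042, 0, 0, 0], [0.03, 0.0008, -0.0008, 0.2042, 0, 0, 0], [0.03, 0.0008, -0.0008, 0.2042, 0, 0, 0], [0.03, 0.0008, -0.0008, 0.2058, 0, 0, 0], [0.03, 0.0008, -0.0008, 0.2058, 0, 0, 0], [0.03, 0.0008, -0.0008, 0.2058, 0, 0, 0], [0.03, 0.0008, -0.0008, 0.2058, 0, 0, 0]]}
}}

```text
t: 37.43
tool_pos: [0.5119, 0.2441, 0.0672]
tool_rot: [1.958, 2.457, 0.001]
contact_force: [-0.2, -0.1, -0.9]
opening: 0.0452
grip_force: 41.0
```

```bash
python3 go.py bb,.067,x
```

```text
bb,.067,x [0.5117 0.2436] d [-0.0004 -0.0003  0.0002] rv [ 0.001 -0.     0.   ] len 0.001
t 37.4333 q6 [0.31 0.09 1.88 0.   1.17 0.09] pos [0.5119 0.2441 0.0672] op 0.0452 F [-0.2 -0.1 -0.9]
```

In the tool's units: -0.12 m is -0.2, -0.09 m is -0.15.

{"method": "shift_gripper", "body": {
  "ticks": {"plan":[[0.03, 0, 0, 0.0008, 0, 0, 0], [0.03, 0, 0, 0.0008, 0, 0, 0], [0.062, 0, 0, 0, 0, 0, 0], [0.062, 0, 0, 0, 0, 0, 0], [0.062, 0, 0, 0, 0, 0, 0], [0.062, 0, 0, 0, 0, 0, 0], [0.062, 0, 0, -0.0333, 0, 0, 0], [0.062, 0, 0, -0.0833, 0, 0, 0], [0.062, 0, 0, -0.15, 0, 0, 0], [0.062, 0, 0, -0.2, 0, 0, 0], [0.062, 0, 0, -0.2, 0, 0, 0], [0.062, 0, 0, -0.2, 0, 0, 0], [0.062, 0, 0, -0.2, 0, 0, 0]]}
}}

```text
t: 38.52
tool_pos: [0.5113, 0.2438, 0.1861]
tool_rot: [-1.958, -2.457, 0.001]
contact_force: [-0.7, 0.7, -1.0]
opening: 0.0616
grip_force: 0.0
```

```bash
python3 go.py tr,.18,x
```

```text
tr,.18,x [0.5682 0.0728] d [-0.1794  0.0173  0.0061] rv [-0.001  0.    -0.   ] len 0.18
t 38.5167 q6 [ 0.31 -0.05  1.8  -0.    1.39  0.09] pos [0.5113 0.2438 0.1861] op 0.0616 F [-0.7  0.7 -1. ]
```

In the tool's units: -0.1794 m is -0.299, -0.155 m is -0.2583.

{"method": "shift_gripper", "body": {
  "ticks": {"plan":[[0.062, -0.0667, 0.0067, 0, 0, 0, 0], [0.062, -0.1333, 0.0133, 0, 0, 0, 0], [0.062, -0.2, 0.02, 0, 0, 0, 0], [0.062, -0.2583, 0.025, 0, 0, 0, 0], [0.062, -0.299, 0.0288, 0, 0, 0, 0], [0.062, -0.299, 0.0288, 0, 0, 0, 0], [0.062, -0.299, 0.0288, 0, 0, 0, 0], [0.062, -0.299, 0.0288, 0, 0, 0, 0], [0.062, -0.299, 0.0288, 0, 0, 0, 0]]}
}}

```text
t: 39.27
tool_pos: [0.5676, 0.0739, 0.1855]
tool_rot: [-1.955, -2.457, 0.002]
contact_force: [0.0, 0.7, -0.5]
opening: 0.062
grip_force: 0.0
```

```bash
python3 go.py tr,.055,x
```

```text
tr,.055,x [0.5682 0.0728] d [-0.0014  0.0006  0.1305] rv [-0.002 -0.001  0.001] len 0.131
t 39.2667 q6 [-0.   -0.03  1.79  0.    1.39 -0.23] pos [0.5676 0.0739 0.1855] op 0.062 F [ 0.   0.7 -0.5]
```

{"method": "shift_gripper", "body": {
  "ticks": {"plan":[[0.062, 0, 0, 0.0667, 0, 0, 0], [0.062, 0, 0, 0.1333, 0, 0, 0], [0.062, 0, 0, 0.1833, 0, 0, 0], [0.062, 0, 0, 0.2167, 0, 0, 0], [0.062, 0, 0, 0.2167, 0, 0, 0], [0.062, 0, 0, 0.2167, 0, 0, 0], [0.062, 0, 0, 0.2167, 0, 0, 0], [0.03, 0, 0, 0.2167, 0, 0, 0], [0.03, 0, 0, 0.2167, 0, 0, 0], [0.03, 0, 0, 0.2167, 0, 0, 0], [0.03, 0, 0, 0.2167, 0, 0, 0], [0.03, 0, 0, 0.2167, 0, 0, 0], [0.03, 0, 0, 0.2167, 0, 0, 0], [0.03, 0, 0, 0.2167, 0, 0, 0], [0.03, 0, 0, 0.2167, 0, 0, 0]]},
  "clamp_n": 40
}}

```text
t: 40.52
tool_pos: [0.5699, 0.0729, 0.0596]
tool_rot: [1.956, 2.455, 0.003]
contact_force: [-3.5, -0.5, 7.3]
opening: 0.045
grip_force: 39.9
```

```bash
python3 go.py br,.19,x
```

```text
br,.19,x [0.4892 0.3456] d [ 0.2837 -0.0174 -0.1307] rv [0.003 0.001 0.   ] len 0.313
t 40.5167 q6 [-0.    0.11  1.87 -0.    1.16 -0.23] pos [0.5699 0.0729 0.0596] op 0.045 F [-3.5 -0.5  7.3]
```

In the tool's units: 0.283 m is 0.4717, 0.265 m is 0.4417.

{"method": "shift_gripper", "body": {
  "ticks": {"plan":[[0.03, 0, 0, -0.0167, 0, 0, 0], [0.03, 0, 0, -0.05, 0, 0, 0], [0.03, 0, 0, -0.1, 0, 0, 0], [0.03, 0, 0, -0.1583, 0, 0, 0], [0.03, 0, 0, -0.2167, 0, 0, 0], [0.03, 0, 0, -0.2333, 0, 0, 0], [0.03, 0.0333, -0.0033, -0.2333, 0, 0, 0], [0.03, 0.0833, -0.005, -0.2333, 0, 0, 0], [0.03, 0.1417, -0.0083, -0.2333, 0, 0, 0], [0.03, 0.2083, -0.0117, -0.2333, 0, 0, 0], [0.03, 0.275, -0.0167, -0.2333, 0, 0, 0], [0.03, 0.3417, -0.02, -0.2333, 0, 0, 0], [0.03, 0.4, -0.0233, -0.2333, 0, 0, 0], [0.03, 0.4417, -0.025, -0.2333, 0, 0, 0], [0.03, 0.4717, -0.0275, -0.2333, 0, 0, 0], [0.03, 0.4717, -0.0275, -0.2333, 0, 0, 0], [0.03, 0.4717, -0.0275, -0.2333, 0, 0, 0], [0.03, 0.4717, -0.0275, -0.2333, 0, 0, 0], [0.03, 0.4717, -0.0275, -0.2333, 0, 0, 0]]}
}}

```text
t: 42.1
tool_pos: [0.4896, 0.3441, 0.1966]
tool_rot: [1.959, 2.455, -0.0]
contact_force: [0.3, -0.7, -2.1]
opening: 0.0453
grip_force: 40.9
```

```bash
python3 go.py br,.0686,x
```

```text
br,.0686,x [0.4892 0.3456] d [ 0.0016 -0.      0.128 ] rv [-0.     0.    -0.001] len 0.128
t 42.1 q6 [ 0.49  0.02  1.72 -0.    1.4   0.26] pos [0.4896 0.3441 0.1966] op 0.0453 F [ 0.3 -0.7 -2.1]
```

In the tool's units: 0.1285 m is 0.2142, 0.1275 m is 0.2125.

{"method": "shift_gripper", "body": {
  "ticks": {"plan":[[0.03, 0.0017, 0, 0.0333, 0, 0, 0], [0.03, 0.0017, 0, 0.0917, 0, 0, 0], [0.03, 0.0017, 0, 0.1417, 0, 0, 0], [0.03, 0.0017, 0, 0.18, 0, 0, 0], [0.03, 0.0017, 0, 0.2, 0, 0, 0], [0.03, 0.0017, 0, 0.2083, 0, 0, 0], [0.03, 0.0017, 0, 0.2117, 0, 0, 0], [0.03, 0.0017, 0, 0.2125, 0, 0, 0], [0.03, 0.0017, 0, 0.2125, 0, 0, 0], [0.03, 0.0017, 0, 0.2125, 0, 0, 0], [0.03, 0.0017, 0, 0.2142, 0, 0, 0], [0.03, 0.0017, 0, 0.2142, 0, 0, 0], [0.03, 0.0017, 0, 0.2142, 0, 0, 0], [0.03, 0.0017, 0, 0.2142, 0, 0, 0]]}
}}

```text
t: 43.27
tool_pos: [0.4893, 0.3463, 0.0688]
tool_rot: [1.958, 2.457, 0.001]
contact_force: [0.3, 0.3, 0.7]
opening: 0.0456
grip_force: 40.9
```

```bash
python3 go.py br,.0686,x
```

```text
br,.0686,x [0.4892 0.3456] d [-0.0007 -0.0003  0.0002] rv [ 0.001 -0.     0.   ] len 0.001
t 43.2667 q6 [0.49 0.16 1.8  0.   1.18 0.27] pos [0.4893 0.3463 0.0688] op 0.0456 F [0.3 0.3 0.7]
```

In the tool's units: -0.115 m is -0.1917, -0.09 m is -0.15.

{"method": "shift_gripper", "body": {
  "ticks": {"plan":[[0.03, 0, 0, 0.0005, 0, 0, 0], [0.062, 0, 0, 0, 0, 0, 0], [0.062, 0, 0, 0, 0, 0, 0], [0.062, 0, 0, 0, 0, 0, 0], [0.062, 0, 0, 0, 0, 0, 0], [0.062, 0, 0, -0.0333, 0, 0, 0], [0.062, 0, 0, -0.0833, 0, 0, 0], [0.062, 0, 0, -0.15, 0, 0, 0], [0.062, 0, 0, -0.1917, 0, 0, 0], [0.062, 0, 0, -0.1917, 0, 0, 0], [0.062, 0, 0, -0.1917, 0, 0, 0], [0.062, 0, 0, -0.1917, 0, 0, 0]]}
}}

```text
t: 44.27
tool_pos: [0.4886, 0.3459, 0.1824]
tool_rot: [-1.958, -2.456, 0.002]
contact_force: [-0.6, 0.0, 0.5]
opening: 0.0619
grip_force: 0.0
```

```bash
python3 go.py tg,.18,y
```

```text
tg,.18,y [0.5067 0.0053] d [-0.336  -0.0583  0.0026] rv [-1.000e-03  1.000e-03  1.571e+00] len 0.341
t 44.2667 q6 [0.49 0.03 1.73 0.   1.38 0.27] pos [0.4886 0.3459 0.1824] op 0.0619 F [-0.6  0.   0.5]
```

In the tool's units: -0.336 m is -0.56, -0.168 m is -0.28, -1.571 rad is -0.3928.

{"method": "shift_gripper", "body": {
  "ticks": {"plan":[[0.062, -0.28, -0.05, 0, 0, 0, -0.2], [0.062, -0.28, -0.05, 0, 0, 0, -0.2], [0.062, -0.28, -0.05, 0, 0, 0, -0.2], [0.062, -0.28, -0.05, 0, 0, 0, -0.2], [0.062, -0.28, -0.05, 0, 0, 0, -0.2], [0.062, -0.28, -0.05, 0, 0, 0, -0.2], [0.062, -0.56, -0.0972, 0.0043, 0, 0, -0.3928], [0.062, -0.56, -0.0972, 0.0043, 0, 0, -0.3928], [0.062, -0.56, -0.0972, 0.0043, 0, 0, -0.3928], [0.062, -0.56, -0.0972, 0.0043, 0, 0, -0.3928], [0.062, -0.56, -0.0972, 0.0043, 0, 0, -0.3928], [0.062, -0.56, -0.0972, 0.0043, 0, 0, -0.3928], [0.062, -0.56, -0.0972, 0.0043, 0, 0, -0.3928], [0.062, -0.56, -0.0972, 0.0043, 0, 0, -0.3928], [0.062, -0.56, -0.0972, 0.0043, 0, 0, -0.3928], [0.062, -0.56, -0.0972, 0.0043, 0, 0, -0.3928], [0.062, -0.56, -0.0972, 0.0043, 0, 0, -0.3928], [0.062, -0.56, -0.0972, 0.0043, 0, 0, -0.3928]]}
}}

```text
t: 45.77
tool_pos: [0.5068, 0.0057, 0.1799]
tool_rot: [0.352, -3.121, -0.0]
contact_force: [-0.0, -0.4, -0.1]
opening: 0.0619
grip_force: 0.0
```

```bash
python3 go.py tg,.055,y
```

```text
tg,.055,y [0.5067 0.0053] d [ 0.     -0.0004  0.1249] rv [ 0.    -0.001 -0.   ] len 0.125
t 45.7667 q6 [-0.14 -0.19  1.94  0.    1.39 -1.93] pos [0.5068 0.0057 0.1799] op 0.0619 F [-0.  -0.4 -0.1]
```

In the tool's units: 0.125 m is 0.2083, 0.11 m is 0.1833.

{"method": "shift_gripper", "body": {
  "ticks": {"plan":[[0.062, 0, 0, 0.0667, 0, 0, 0], [0.062, 0, 0, 0.1333, 0, 0, 0], [0.062, 0, 0, 0.1833, 0, 0, 0], [0.062, 0, 0, 0.2083, 0, 0, 0], [0.062, 0, 0, 0.2083, 0, 0, 0], [0.062, 0, 0, 0.2083, 0, 0, 0], [0.062, 0, 0, 0.2083, 0, 0, 0], [0.03, 0, 0, 0.2083, 0, 0, 0], [0.03, 0, 0, 0.2083, 0, 0, 0], [0.03, 0, 0, 0.2083, 0, 0, 0], [0.03, 0, 0, 0.2083, 0, 0, 0], [0.03, 0, 0, 0.2083, 0, 0, 0], [0.03, 0, 0, 0.2083, 0, 0, 0], [0.03, 0, 0, 0.2083, 0, 0, 0], [0.03, 0, 0, 0.2083, 0, 0, 0]]},
  "clamp_n": 40
}}

```text
t: 47.02
tool_pos: [0.5089, 0.0057, 0.058]
tool_rot: [-0.353, 3.118, -0.0]
contact_force: [-1.0, 1.1, 6.2]
opening: 0.0452
grip_force: 40.9
```

```bash
python3 go.py bg,.19,y
```

```text
bg,.19,y [0.4498 0.284 ] d [-0.0051  0.2844 -0.1321] rv [-0.001  0.004  0.   ] len 0.314
t 47.0167 q6 [-0.14 -0.04  2.03  0.    1.15 -1.93] pos [0.5089 0.0057 0.058 ] op 0.0452 F [-1.   1.1  6.2]
```

In the tool's units: 0.284 m is 0.4733, 0.05 m is 0.0833.

{"method": "shift_gripper", "body": {
  "ticks": {"plan":[[0.03, 0, 0, -0.0167, 0, 0, 0], [0.03, 0, 0, -0.05, 0, 0, 0], [0.03, 0, 0, -0.1, 0, 0, 0], [0.03, 0, 0, -0.1583, 0, 0, 0], [0.03, 0, 0, -0.2167, 0, 0, 0], [0.03, 0, 0, -0.225, 0, 0, 0], [0.03, 0, 0.0333, -0.225, 0, 0, 0], [0.03, -0.0017, 0.0833, -0.225, 0, 0, 0], [0.03, -0.0033, 0.1417, -0.225, 0, 0, 0], [0.03, -0.005, 0.2083, -0.225, 0, 0, 0], [0.03, -0.0067, 0.275, -0.225, 0, 0, 0], [0.03, -0.0083, 0.3417, -0.225, 0, 0, 0], [0.03, -0.01, 0.4, -0.225, 0, 0, 0], [0.03, -0.0117, 0.4417, -0.225, 0, 0, 0], [0.03, -0.0117, 0.4733, -0.225, 0, 0, 0], [0.03, -0.0117, 0.4733, -0.225, 0, 0, 0], [0.03, -0.0117, 0.4733, -0.225, 0, 0, 0], [0.03, -0.0117, 0.4733, -0.225, 0, 0, 0], [0.03, -0.0117, 0.4733, -0.225, 0, 0, 0]]}
}}

```text
t: 48.6
tool_pos: [0.4507, 0.2829, 0.1904]
tool_rot: [0.351, -3.122, 0.001]
contact_force: [-0.2, -0.5, -2.1]
opening: 0.0448
grip_force: 41.6
```

```bash
python3 go.py bg,.067,y
```

```text
bg,.067,y [0.4498 0.284 ] d [0.0006 0.0013 0.1234] rv [-0.001 -0.    -0.001] len 0.123
t 48.6 q6 [ 0.42 -0.14  1.88 -0.    1.4  -1.37] pos [0.4507 0.2829 0.1904] op 0.0448 F [-0.2 -0.5 -2.1]
```

In the tool's units: 0.1238 m is 0.2063, 0.1225 m is 0.2042.

{"method": "shift_gripper", "body": {
  "ticks": {"plan":[[0.03, 0.0008, 0.0008, 0.0333, 0, 0, 0], [0.03, 0.0008, 0.0008, 0.0917, 0, 0, 0], [0.03, 0.0008, 0.0008, 0.1417, 0, 0, 0], [0.03, 0.0008, 0.0008, 0.175, 0, 0, 0], [0.03, 0.0008, 0.0008, 0.1917, 0, 0, 0], [0.03, 0.0008, 0.0008, 0.2, 0, 0, 0], [0.03, 0.0008, 0.0008, 0.2033, 0, 0, 0], [0.03, 0.0008, 0.0008, 0.2042, 0, 0, 0], [0.03, 0.0008, 0.0008, 0.2042, 0, 0, 0], [0.03, 0.0008, 0.0008, 0.2042, 0, 0, 0], [0.03, 0.0008, 0.0008, 0.2063, 0, 0, 0], [0.03, 0.0008, 0.0008, 0.2063, 0, 0, 0], [0.03, 0.0008, 0.0008, 0.2063, 0, 0, 0], [0.03, 0.0008, 0.0008, 0.2063, 0, 0, 0]]}
}}

```text
t: 49.77
tool_pos: [0.4502, 0.2845, 0.0672]
tool_rot: [-0.353, 3.121, 0.0]
contact_force: [0.0, -0.5, -1.3]
opening: 0.0449
grip_force: 41.8
```

```bash
python3 go.py bg,.067,y
```

```text
bg,.067,y [0.4498 0.284 ] d [ 0.0005 -0.0004  0.0002] rv [0.    0.001 0.   ] len 0.001
t 49.7667 q6 [ 0.42  0.01  1.96  0.    1.17 -1.37] pos [0.4502 0.2845 0.0672] op 0.0449 F [ 0.  -0.5 -1.3]
```

In the tool's units: -0.15 m is -0.25, -0.13 m is -0.2167.

{"method": "shift_gripper", "body": {
  "ticks": {"plan":[[0.03, 0, 0, 0.001, 0, 0, 0], [0.03, 0, 0, 0.001, 0, 0, 0], [0.062, 0, 0, 0, 0, 0, 0], [0.062, 0, 0, 0, 0, 0, 0], [0.062, 0, 0, 0, 0, 0, 0], [0.062, 0, 0, 0, 0, 0, 0], [0.062, 0, 0, -0.0333, 0, 0, 0], [0.062, 0, 0, -0.0833, 0, 0, 0], [0.062, 0, 0, -0.15, 0, 0, 0], [0.062, 0.0167, 0, -0.2167, 0, 0, 0], [0.062, 0.05, 0, -0.25, 0, 0, 0], [0.062, 0.0667, 0, -0.25, 0, 0, 0], [0.062, 0.0667, 0, -0.25, 0, 0, 0], [0.062, 0.0667, 0, -0.25, 0, 0, 0], [0.062, 0.0667, 0, -0.25, 0, 0, 0], [0.062, 0.0667, 0, -0.25, 0, 0, 0]]}
}}

```text
t: 51.1
tool_pos: [0.4106, 0.275, 0.2147]
tool_rot: [0.352, -3.118, 0.002]
contact_force: [-0.2, 0.6, 0.2]
opening: 0.0624
grip_force: 0.0
```

```bash
python3 - <<'E'
from h import *
T=Twrist()
for c in("wrist","side","scene"):
    im=ctrl.get_image(c); cv2.imwrite(f"pics/{c}9.png",im[:,:,::-1])
    for n,M,z,b in(("stamp",STAMP,.024,(.5065,-.2885)),("red_bottle",BOT,.017,(.4892,.3456)),("green_bottle",BOT,.017,(.4498,.284)),("blue_bottle",BOT,.017,(.5117,.2436))):
      for d in ctrl.cut_out(c,n)[:1]:
        print(n,c,round(d["p"],2),fit(M,[(c,d["mask"])+((T,) if c=="wrist" else ())],z,np.array(b)))
E
```

```text
red_bottle wrist 0.77 (array([0.4855, 0.3434]), np.float64(0.215))
green_bottle wrist 0.9 (array([0.4468, 0.2854]), np.float64(0.056))
blue_bottle wrist 0.69 (array([0.5078, 0.2435]), np.float64(0.28))
stamp side 0.63 (array([ 0.507 , -0.2893]), np.float64(0.08))
red_bottle side 0.89 (array([0.4869, 0.3444]), np.float64(0.051))
green_bottle side 0.93 (array([0.448 , 0.2846]), np.float64(0.113))
blue_bottle side 0.84 (array([0.5097, 0.2425]), np.float64(0.039))
stamp scene 0.68 (array([ 0.5065, -0.2885]), np.float64(1.0))
red_bottle scene 0.6 (array([0.4858, 0.3435]), np.float64(0.077))
green_bottle scene 0.82 (array([0.4495, 0.2856]), np.float64(0.13))
blue_bottle scene 0.86 (array([0.5089, 0.2421]), np.float64(0.06))
```

View pics/wrist9.png

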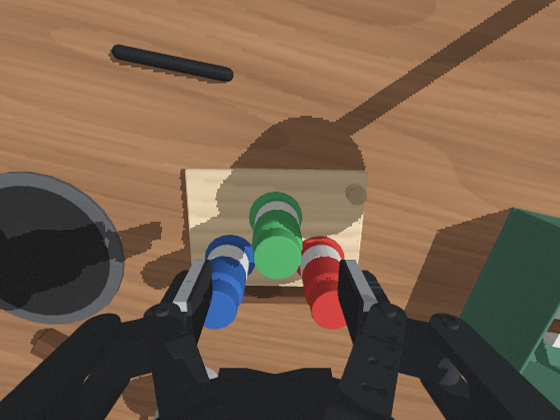

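View pics/side9.png

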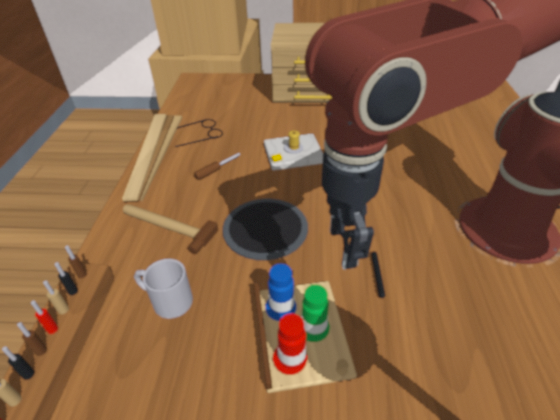

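The wrist view shows all three bottles upright on their coasters, and the side view shows the stamp on the plate at (293,140). The fitted positions are within about 4 mm of the targets, so I'm handing it in.

```bash
python3 -c "
from station import ctrl
print(ctrl.finish_job())"
```

```text
the job is handed in; nothing more can be done
None
```

I've handed the job in, with no verdict returned: by the last camera fits, the stamp stands on its steel plate and each bottle upright on the coaster of its own colour, all within about 4 mm of centre, and nothing was knocked over.

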